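# Load the bearing cleaner and start it

## Task

Take the flared steel cup from under the bench light and tip all six bearings out of it into the cleaner's open tank. Then stand the empty cup upright, wholly on the rubber mat, and let go, and only then press the cleaner's start button right down and release it. Do not bump the light, do not start the cleaner while a bearing is missing, and leave the other things on the bench where they are.

Things in the scene. Friction and masses are not known exactly. Their poses are not given: they have to be found in the camera images.
- cup: Polished steel cup holding the six bearings, standing under the bench light. Straight round wall 52 mm across from the bottom to 55 mm height, then flaring to a 66 mm rim at 75 mm height; wall 2.5 mm, bottom 5 mm thick, about 110 g. Origin: centre of the underside; z up through the mouth.
- light: Bench light: aluminium bar 50 mm deep (x), 360 mm long (y), 28 mm thick, on posts with 90 x 40 mm feet at y = -160 and +160 mm; fixed. The bar's underside is 165 mm above the bench, over x = -20 to +30 mm, and the cup stands below it: no room for a gripper straight from above, only slanting in from the robot's side. Origin on the bench below the bar; x points away from the robot.
- tank (a point): Centre of the inner floor of the cleaner's open tank, 50 mm above the bench. The cleaner is a steel box 130 mm (x) by 230 mm (y), 120 mm high, fixed. The tank is 110 mm (x) by 140 mm (y) inside and 70 mm deep; its walls are 10 mm thick. Its grey control deck, as high as the rim, adjoins the tank at -y and carries the start button.
- start_top (a point): Centre of the top of the start button, a round push button 24 mm across on the cleaner's control deck, 18 mm above the deck.
- start (a joint): Travel of the start button, 0 = up, 0.006 m = fully down (about 4 N); it springs back.
- mat_top (a point): Centre of the top of the square black rubber mat, 120 mm by 120 mm, 4 mm thick, fixed to the bench; axes along its sides.
- bearing0: One of six equal ball bearings, a disc 19 mm across and 7 mm thick, 12 g, at first in the cup. Origin: centre of one flat face; z along the bearing's axis.
- bearing1: One of six equal ball bearings, a disc 19 mm across and 7 mm thick, 12 g, at first in the cup. Origin: centre of one flat face; z along the bearing's axis.
- bearing2: One of six equal ball bearings, a disc 19 mm across and 7 mm thick, 12 g, at first in the cup. Origin: centre of one flat face; z along the bearing's axis.
- bearing3: One of six equal ball bearings, a disc 19 mm across and 7 mm thick, 12 g, at first in the cup. Origin: centre of one flat face; z along the bearing's axis.
- bearing4: One of six equal ball bearings, a disc 19 mm across and 7 mm thick, 12 g, at first in the cup. Origin: centre of one flat face; z along the bearing's axis.
- bearing5: One of six equal ball bearings, a disc 19 mm across and 7 mm thick, 12 g, at first in the cup. Origin: centre of one flat face; z along the bearing's axis.
- jar: Screw-lid jar, 44 mm across, 60 mm high, under the light. Not part of the job. Origin: centre of its underside.
- flask: Black bottle, 44 mm across, 140 mm high, under the light. Not part of the job. Origin: centre of its underside.
- wrench: Open wrench lying on the bench, 150 mm long. Not part of the job.
- driver: Screwdriver lying on the bench, 170 mm long. Not part of the job.
- tape: Roll of tape, 70 mm across, 20 mm high. Not part of the job. Origin: centre of its underside.
- beaker: Empty white plastic beaker, 70 mm across, 85 mm high. Not part of the job. Origin: centre of its underside.
Not all that is in view belongs to the job. Leave any purple look-alike of the cup alone.

How it is judged:
By the outcome, as a careful person would: the job done as asked, in the order asked, and still so for the second after the job is handed in, with the robot touching nothing.
It also fails if it takes over 62 s, if anything falls off the work surface, if the arm or the gripper's body presses on something with over 40 N, if the wrist force passes 120 N, or if a joint passes its speed limit or range.

## Robot

A 7-joint arm with a two-finger parallel gripper is mounted at the origin on the work surface. World frame = base frame: x ahead of the robot, y to its left, z up, the work surface at z = 0. Lengths are in mm, angles in rad, forces in N, time in s.
With the tool pointing down it reaches from about 350 to 900 mm from the base axis. Payload 19.9 kg.
Tool frame: the origin (TCP) lies midway between the tips of the shut fingers; the grasp point (between the pads) lies 19 mm behind it; z points along the fingers, y is the line along which they close (so a half turn about z gives the same grasp; the last joint's range is limited). The gripper opens to 94 mm and grips with 3 to 60 N. Pads are 16 mm wide; open, the fingers measure 119 mm over their backs; the gripper's body (75 mm by 177 mm) begins 78 mm behind the grasp point.
Start: joints at [-1.173, 0.417, -0.01, 1.614, 0.005, 1.111, -0.053], TCP at [266.086, 565.506, 205.425] pointing down, gripper open.
Joint ranges: [-2.81, 2.81], [-0.39, 2.02], [-1.27, 1.25], [0.06, 2.57], [-1.19, 4.33], [0.19, 2], [-2.82, 2.82]. Speed limits (rad/s): [1.89, 1.89, 2.39, 2.39, 3.01, 3.01, 3.01].

## Interface

Orientations are given as a 3x3 rotation matrix whose columns are the frame's x, y, z axes.
In Python, from station import manip, capture gives the robot as it stands.
- The arm moves only by the tool carry_out, never from a script. Its argument "plan" is a list that holds one entry, the list of rows, each a list of 7 numbers: the shift along the tool's x, y, z as a fraction of full scale, then the turn, a rotation vector about the tool's x, y, z as a fraction of full scale, then the opening, from -1 (shut) to 1 (fully open). In form: [[[tx, ty, tz, rx, ry, rz, claw], ...]]. A call has 1 to 20 rows; each row is the pose to reach, as a shift and turn from the pose commanded when the call began, along the tool's axes at that moment; what a row does not reach only later rows make up. Full scale, the value 1, is 300 mm for a shift and 30 degrees for a turn. A row lasts 1/10 s, in which the tool goes at most 50 mm and 8.59 degrees, less where a joint would pass 70% of its speed; a pose out of reach is approached as far as the arm can. A call with a number of a shift or a turn outside -1 to 1 is refused whole. A call with a gripper value outside its range is refused whole. The fingers move at their own pace and stop on an object; "squeeze" is the grip in N (left out, the last holds). Time passes only in rows, so rows that repeat a pose let the fingers close. It gives the time, the measured TCP pose, the force, the opening and the grip force at its end, in the units of the state.
- manip.state(): the state, without advancing time (a new reading comes with each control period).
- capture(name): name is "side" or "top"; returns a dict with "pixels" (384x512x3 uint8, red, green, blue), "depth" (384x512 float32, mm along the optical axis (not along the pixel's ray), 0 where there is no reading), "fx", "fy", "cx", "cy" (pixels), "k1" (the pictures are not rectified: a ray, as slopes to the right and down, at radius r is drawn at 1 + k1 r^2 times it, then the intrinsics apply), "rvec" (rotation vector, rad) and "tvec" (3), from world to camera coordinates, as OpenCV has them. Camera axes: x right, y down, z forward; pixel columns grow to the right and rows downward; lengths in mm; the calibration is good to about 2 mm. A picture is of the moment at which its call begins.
- manip.close_job(): hands the job in; it is judged then, once.
The state is a dict: "time": time; "joints": joint angles; "joint_velocities": joint speeds; "effort": joint torques, N m; "tool_pos": TCP position; "tool_rot": TCP orientation; "ft_force": force on the tool from outside, world axes, zero at the start; "moment": the same for the moment, N m; "width": finger opening in mm; "finger_force": force on a finger pad.
Only numpy, scipy, OpenCV 4.12 (cv2) and the standard library are available. Lean on these libraries where they do the work, as an engineer would, in place of code of your own. Each camera call takes 0.05 s, during which the arm holds its last target. There are 200 camera calls.

## Working session

There is one attempt and no reset: what is moved stays moved. The work goes in short steps, Python scripts to look and compute and a tool call to move; the robot and the scene stay as the last step left them, time stands still between calls to the robot, and variables do not carry over. Pictures are saved under pics/ and viewed, at most 10 in all, crops included, and the job is handed in when it is done.

Besides the shell and the picture viewer there is one more tool, called after "Request:" as name(argument=value, ...) on one line, values as JSON. carry_out: Moves the arm, as the interface text tells. Shift numbers are shares of 300 mm and turn numbers shares of 30 degrees, none past 1 either way. Its arguments: {"type":"object","properties":{"plan":{"type":"array","items":{"type":"array","items":{"type":"array","items":{"type":"number","minimum":-1,"maximum":1}}}},"squeeze":{"type":"number"}},"required":["plan"]}

```bash
ls; mkdir -p pics; cat > h.py <<'E'
import numpy as np, cv2
from station import manip, capture
def shot(n):
    c=capture(n); c['R']=cv2.Rodrigues(np.array(c['rvec'],float))[0]; c['t']=np.array(c['tvec'],float).ravel(); return c
def rays(c,uv):
    uv=np.asarray(uv,float).reshape(-1,2)
    d=np.c_[(uv[:,0]-c['cx'])/c['fx'],(uv[:,1]-c['cy'])/c['fy']]; s=d.copy()
    for _ in range(20): s=d/(1+c['k1']*(s**2).sum(1,keepdims=True))
    return np.c_[s,np.ones(len(s))]
def cloud(c):
    h,w=c['depth'].shape; v,u=np.mgrid[:h,:w]
    p=rays(c,np.c_[u.ravel(),v.ravel()])*c['depth'].reshape(-1,1)
    return ((p-c['t'])@c['R']).reshape(h,w,3)
def onplane(c,uv,z):
    r=rays(c,uv)@c['R']; o=-c['R'].T@c['t']
    return o+r*((z-o[2])/r[:,2])[:,None]
E
python3 - <<'E'
from h import *
s=manip.state(); print({k:np.round(v,3).tolist() for k,v in s.items()})
for n in('side','top'):
    c=shot(n); cv2.imwrite(f'pics/{n}0.png',c['pixels'][:,:,::-1]); np.savez(f'{n}0.npz',**c)
    print(n,c['fx'],c['k1'],-c['R'].T@c['t'],c['R'][2])
E
```

```text
pics
{'time': 0.0, 'joints': [-1.172, 0.418, -0.01, 1.614, 0.005, 1.111, -0.053], 'joint_velocities': [0.001, 0.001, -0.001, -0.001, 0.001, -0.002, 0.001], 'effort': [0.002, -85.127, 0.64, -42.599, -0.049, 0.019, 0.0], 'tool_pos': [265.947, 565.19, 204.823], 'tool_rot': [[-0.905, 0.426, -0.0], [0.426, 0.905, -0.001], [-0.0, -0.001, -1.0]], 'ft_force': [1.186, -0.759, -0.196], 'moment': [-0.014, 0.011, 0.035], 'finger_force': 0.0, 'width': 93.793}
side 359.8394334489772 0.007233022556017801 [880.25612128 605.15047361 792.48072558] [-0.36366943 -0.6266221  -0.68926721]
top 456.9366117971521 -0.12963300230056174 [ 287.30474509  -21.48624589 1262.38823114] [ 0.20155459  0.0077563  -0.97944657]
```

View pics/side0.png

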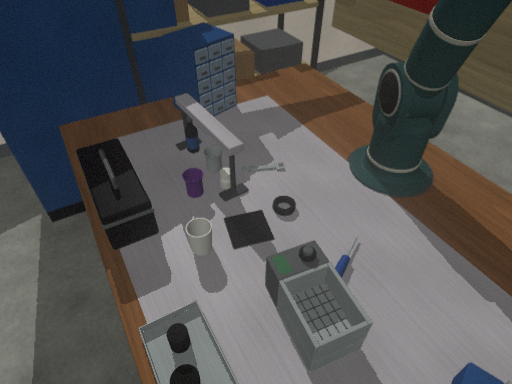

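View pics/top0.png

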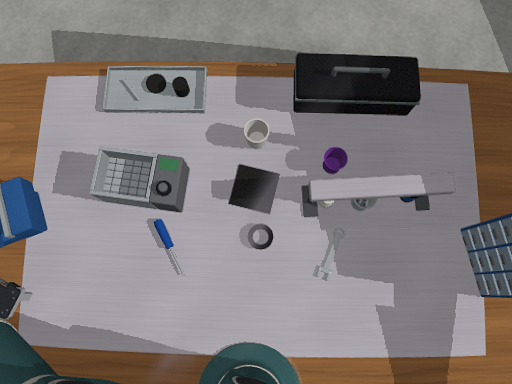

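Top view: the bar spans (310–455, 187), with the cup's rim at (363,202), jar at (328,203) and flask at (407,198). The mat is at (254,188), the tank at (128,175) and the button at (163,187). In the side view the cup is at about (213,157) behind the bar.

```bash
python3 - <<'E'
from h import *
C={n:dict(np.load(f'{n}0.npz')) for n in('side','top')}
P={n:cloud(C[n]) for n in C}
a=cv2.resize(C['top']['pixels'][165:285,295:465],None,fx=4.6,fy=4.6,interpolation=2)[:,:,::-1]
b=cv2.resize(C['side']['pixels'][90:210,165:295],None,fx=4.6,fy=4.6,interpolation=2)[:,:,::-1]
cv2.imwrite('pics/topc.png',a); cv2.imwrite('pics/sidec.png',b)
t=P['top'];s=P['side']
def pr(n,l):
    for q in l: print(n,q,P[n][q[1],q[0]].round(1))
pr('top',[(320,188),(380,185),(440,182),(320,178),(320,197),(363,202),(363,207),(328,203),(407,199),(254,188),(163,187),(128,175),(260,228),(260,248),(330,255),(309,205),(422,203),(150,205),(334,160),(257,125)])
pr('side',[(213,157),(213,150),(192,140),(226,178),(248,229),(308,253),(320,310),(200,120),(230,192)])
E
```

```text
top (320, 188) [ 520.  -162.   194.3]
top (380, 185) [ 530.1 -307.5  195.8]
top (440, 182) [ 540.7 -457.6  196.4]
top (320, 178) [ 590.  -187.1    5.7]
top (320, 197) [ 497.7 -161.7  195.7]
top (363, 202) [ 519.9 -304.1   23.8]
top (363, 207) [ 496.5 -291.8   76.6]
top (328, 203) [ 509.7 -201.9   53.8]
top (407, 199) [ 527.5 -423.9   40.5]
top (254, 188) [556.8  -0.9   7.6]
top (163, 187) [525.5 226.4 143.7]
top (128, 175) [577.6 347.7  49.1]
top (260, 228) [443.8 -20.1  11.1]
top (260, 248) [388.4 -21.2  15.7]
top (330, 255) [ 373.5 -213.6    6. ]
top (309, 205) [ 511.6 -155.6    6.9]
top (422, 203) [ 523.9 -479.3    4.1]
top (150, 205) [494.  278.6  54.7]
top (334, 160) [ 644.7 -228.2    2.6]
top (257, 125) [726.1  -5.9  56.3]
side (213, 157) [ 537.3 -268.9   75.2]
side (213, 150) [ 513.6 -322.8   59.8]
side (192, 140) [ 551.8 -415.6   57.4]
side (226, 178) [ 532.7 -187.3   44.7]
side (248, 229) [558.5   1.9   3.8]
side (308, 253) [531.4 235.1 140. ]
side (320, 310) [552.  325.2  47.9]
side (200, 120) [ 549.5 -315.3  192.1]
side (230, 192) [ 534.6 -159.6    7.5]
```

View pics/topc.png

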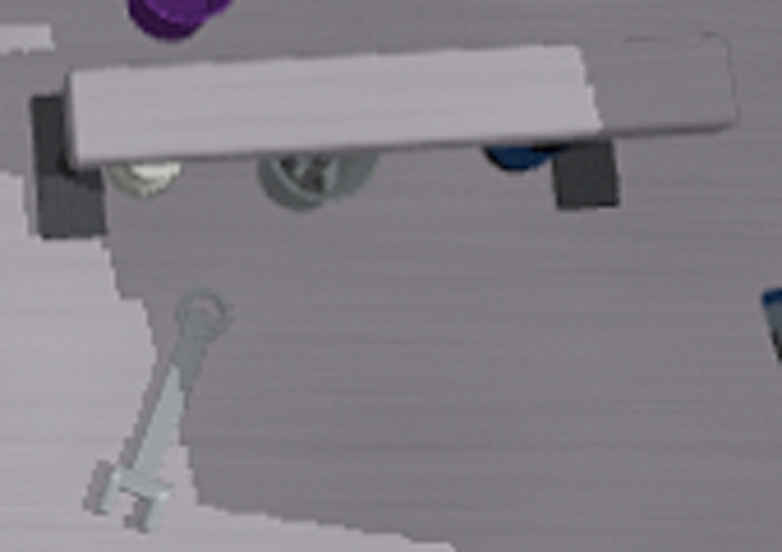

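View pics/sidec.png

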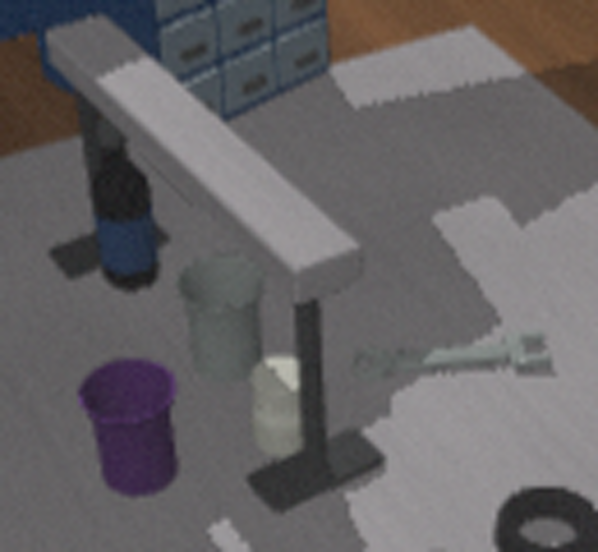

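Crops: in topc the cup's rim shows at about (258–378, 150–210), with the bearings dark at (310,175). In sidec the cup body spans x 190–262, y 255–378, and the jar sits to the right at (280,400).

```bash
cat >> h.py <<'E'
from scipy.optimize import least_squares
def circ(p,r=None):
    f=lambda q:np.hypot(p[:,0]-q[0],p[:,1]-q[1])-(r or q[2])
    x0=[*p[:,:2].mean(0)]+([] if r else [30.])
    s=least_squares(f,x0,loss='soft_l1',f_scale=2); return s.x.round(1),len(p),np.abs(s.fun).mean().round(2)
E
python3 - <<'E'
from h import *
C={n:dict(np.load(f'{n}0.npz')) for n in('side','top')}
P={n:cloud(C[n]) for n in C}
def sel(n,x,y,z):
    p=P[n].reshape(-1,3); return p[(p[:,0]>x[0])&(p[:,0]<x[1])&(p[:,1]>y[0])&(p[:,1]<y[1])&(p[:,2]>z[0])&(p[:,2]<z[1])]
q=sel('side',(480,580),(-350,-230),(12,52)); print('cup body',circ(q,26),q.min(0).round(),q.max(0).round())
q=sel('side',(480,580),(-350,-230),(70,82)); print('rim s',circ(q,32.),q[:,2].mean(),q.min(0).round(),q.max(0).round())
q=sel('top',(480,580),(-350,-230),(66,90)); print('rim t',circ(q,32.),q.min(0).round(),q.max(0).round())
for n in P:
    q=sel(n,(470,600),(-500,-120),(185,205)); r=cv2.minAreaRect(q[:,:2].astype(np.float32)); print('bar',n,r,np.median(q[:,2]))
    q=sel(n,(480,580),(-240,-170),(15,70)); print('jar',n,circ(q,22),q[:,2].max().round())
    q=sel(n,(480,580),(-460,-380),(15,150)); print('flask',n,circ(q,22))
    q=sel(n,(440,680),(190,460),(112,130)); r=cv2.minAreaRect(q[:,:2].astype(np.float32)); print('box',n,r,np.median(q[:,2]))
    q=sel(n,(440,680),(190,460),(133,150)); print('btn',n,circ(q,12),np.median(q[:,2]),q.min(0),q.max(0))
    q=sel(n,(470,690),(230,460),(45,56)); r=cv2.minAreaRect(q[:,:2].astype(np.float32)); print('floor',n,r,np.median(q[:,2]))
    pix=C[n]['pixels'].astype(int); m=((pix.max(2)<70)&(abs(P[n][:,:,0]-555)<100)&(abs(P[n][:,:,1])<90)&(P[n][:,:,2]<20)).astype(np.uint8)
    cs=max(cv2.findContours(m,0,1)[0],key=cv2.contourArea)
    w=onplane(C[n],cs.reshape(-1,2),4); print('mat',n,cv2.minAreaRect(w[:,:2].astype(np.float32)),np.median(P[n][:,:,2][m>0]))
    hsv=cv2.cvtColor(C[n]['pixels'],cv2.COLOR_RGB2HSV)
    m=((hsv[:,:,0]>130)&(hsv[:,:,0]<155)&(hsv[:,:,1]>90)); q=P[n][m]; q=q[q[:,2]>15]; print('purple',n,circ(q,28))
    q=sel(n,(680,780),(-60,60),(20,95)); print('beaker',n,circ(q,33))
    q=sel(n,(370,480),(-80,50),(10,28)); print('tape',n,circ(q,30),q.min(0),q.max(0))
m=sel('top',(300,480),(-280,-150),(5,30));print('wrench',m.min(0),m.max(0))
E
```

```text
cup body (array([ 524.9, -301. ]), 185, np.float64(1.46)) [ 501. -327.   12.] [ 551. -271.   52.]
rim s (array([ 525.2, -299.6]), 53, np.float64(1.53)) 73.10446142974997 [ 493. -335.   70.] [ 557. -267.   77.]
rim t (array([ 528.9, -297.6]), 52, np.float64(1.52)) [ 494. -330.   66.] [ 523. -271.   81.]
bar side ((529.3278198242188, -317.69989013671875), (52.81561279296875, 361.2760925292969), 4.144941329956055) 191.9920592651747
jar side (array([ 524.2, -204.1]), 179, np.float64(4.47)) 62.0
flask side (array([ 545.3, -437.8]), 336, np.float64(4.02))
box side ((560.8034057617188, 303.71185302734375), (229.98779296875, 131.01718139648438), 83.38199615478516) 118.93079436410946
btn side (array([525.2, 226.8]), 86, np.float64(3.47)) 140.08009382114142 [515.61160196 215.27221588 133.00833575] [538.17791057 244.97178043 143.50321564]
floor side ((565.7919921875, 327.19281005859375), (181.26437377929688, 126.96839904785156), 83.49365997314453) 49.32596584672003
mat side ((556.3705444335938, -1.7486419677734375), (120.24237060546875, 117.47618103027344), 76.89386749267578) 3.1871205493612558
[... 697 characters left out ...]
8407621289 [509.19366973 210.01080899 133.0792675 ] [543.13417116 246.32842975 146.52898826]
floor top ((558.9940795898438, 324.667724609375), (183.98382568359375, 120.14728546142578), 83.43648529052734) 51.07735647395268
mat top ((558.3404541015625, 6.727474212646484), (103.64152526855469, 116.96331787109375), 77.00198364257812) 4.822529071086173
purple top (array([ 667.1, -244.6]), 454, np.float64(51.81))
beaker top (array([695.5,  -3.9]), 316, np.float64(2.14))
tape top (array([421.4, -20.3]), 324, np.float64(3.5)) [372.16251303 -53.35553301  10.00005224] [456.4590396   12.42956112  27.04395528]
wrench [ 300.41578723 -279.91687279    5.00471245] [ 479.74544262 -150.15129163   14.73519751]
```

```bash
cat >> h.py <<'E'
from scipy.spatial.transform import Rotation as Ro
import json
def toolR(az,th,roll=0):  # az: deg heading, th: deg below horizontal, roll: deg about tool z
    a,t=np.radians([az,th]); z=np.array([np.cos(a)*np.cos(t),np.sin(a)*np.cos(t),-np.sin(t)]); y=np.array([-np.sin(a),np.cos(a),0])
    return np.c_[np.cross(y,z),y,z]@Ro.from_euler('z',roll,degrees=True).as_matrix()
def to(pos,R,p0=None,R0=None):
    s=manip.state(); R0=np.array(s['tool_rot']) if R0 is None else R0; p0=np.array(s['tool_pos']) if p0 is None else p0
    d=R0.T@(np.array(pos)-p0)/300; r=np.degrees(Ro.from_matrix(R0.T@R).as_rotvec())/30
    print('row',d.round(3),r.round(3),'rows>=',int(max(np.linalg.norm(d)*6,np.linalg.norm(r)*3.5)+1))
def log():
    s=manip.state(); f=open('log.jsonl','a'); f.write(json.dumps({k:np.asarray(s[k]).tolist() for k in('joints','tool_pos','tool_rot')})+'\n')
    print(round(s['time'],2),np.round(s['joints'],3),np.round(s['tool_pos'],1),np.round(s['tool_rot'],2).tolist(),s['width'])
E
python3 - <<'E'
from h import *
log(); to([380,300,330],toolR(20,70)); to([380,300,330],toolR(10,65,15))
E
```

```text
0.1 [-1.172  0.418 -0.01   1.614  0.005  1.111 -0.053] [266.  565.2 204.9] [[-0.9, 0.43, -0.0], [0.43, 0.9, -0.0], [-0.0, -0.0, -1.0]] 94.0980049301175
row [-0.72  -0.639 -0.416] [-0.265 -0.632 -1.491] rows>= 7
row [-0.72  -0.639 -0.416] [-0.357 -0.759 -0.662] rows>= 7
```

Request:
carry_out(plan=[[[0,0,-0.4,0,0,0,1],[0,0,-0.4,0,0,0,1],[-0.7,-0.6,-0.4,-0.3,-0.75,-0.7,1],[-0.7,-0.6,-0.4,-0.3,-0.75,-0.7,1],[-0.7,-0.6,-0.4,-0.3,-0.75,-0.7,1],[-0.7,-0.6,-0.4,-0.3,-0.75,-0.7,1],[-0.7,-0.6,-0.4,-0.3,-0.75,-0.7,1],[-0.7,-0.6,-0.4,-0.3,-0.75,-0.7,1],[-0.7,-0.6,-0.4,-0.3,-0.75,-0.7,1]]])

```text
time: 1.0
tool_pos: [380.8, 309.9, 326.0]
tool_rot: [[-0.912, 0.055, 0.406], [0.083, 0.995, 0.051], [-0.401, 0.08, -0.913]]
ft_force: [-0.5, 0.4, -0.7]
width: 93.8
finger_force: 0.0
```

```bash
python3 - <<'E'
from h import *
log(); to([380,50,330],toolR(0,80)); to([350,50,330],toolR(-20,80))
E
```

```text
1.0 [-1.082 -0.129  0.116  2.038  0.394  0.978  0.354] [380.8 309.9 326. ] [[-0.91, 0.06, 0.41], [0.08, 1.0, 0.05], [-0.4, 0.08, -0.91]] 93.84055547554544
row [-0.075 -0.861 -0.057] [ 0.116  0.461 -0.146] rows>= 6
row [ 0.017 -0.867 -0.098] [0.309 0.431 0.493] rows>= 6
```

Request:
carry_out(plan=[[[-0.1,-0.85,-0.05,0.1,0.3,0.2,1],[-0.1,-0.85,-0.05,0.1,0.3,0.2,1],[-0.1,-0.85,-0.05,0.1,0.3,0.2,1],[-0.1,-0.85,-0.05,0.1,0.3,0.2,1],[-0.1,-0.85,-0.05,0.1,0.3,0.2,1],[-0.1,-0.85,-0.05,0.1,0.3,0.2,1],[-0.1,-0.85,-0.05,0.1,0.3,0.2,1]]])

```text
time: 1.7
tool_pos: [387.8, 55.7, 331.3]
tool_rot: [[-0.953, 0.168, 0.253], [0.179, 0.984, 0.02], [-0.245, 0.064, -0.967]]
ft_force: [0.2, 1.2, 0.6]
width: 94.4
finger_force: 0.0
```

```bash
python3 - <<'E'
from h import *
log(); to([400,-200,330],toolR(0,70))
E
```

```text
1.7 [-0.845 -0.375  0.428  2.131  0.265  1.123  0.881] [387.8  55.7 331.3] [[-0.95, 0.17, 0.25], [0.18, 0.98, 0.02], [-0.25, 0.06, -0.97]] 94.43000513422764
row [-0.19  -0.832 -0.003] [ 0.022 -0.182 -0.345] rows>= 6
```

```bash
cat > kin.py <<'E'
from h import *
import itertools
def Z(a): c,s=np.cos(a),np.sin(a); return np.array([[c,-s,0],[s,c,0],[0,0,1.]])
def Y(a): c,s=np.cos(a),np.sin(a); return np.array([[c,0,s],[0,1,0],[-s,0,c]])
def fk(q,p,sg):
    h,a,b,c,o1,o7,e1,e2,e3=p; s1,s3,s5,s7=sg
    R=Z(s1*q[0]+o1); x=np.array([0,0,h])+R@[e1,0,0]
    R=R@Y(q[1]); x=x+R@[e2,0,a]; R=R@Z(s3*q[2])@Y(q[3]); x=x+R@[-e2,0,b]
    R=R@Z(s5*q[4])@Y(q[5]); x=x+R@[e3,0,c]; return x,R@Z(s7*q[6]+o7)
def load(): return [json.loads(l) for l in open('log.jsonl')]
def fit(L):
    best=None
    for sg in itertools.product((1,-1),repeat=4):
        def f(p):
            o=[]
            for d in L:
                x,R=fk(d['joints'],p,sg); o+=[*(x-d['tool_pos']),*(300*(R-np.array(d['tool_rot']))).ravel()]
            return o
        for o1 in(0,2.3):
          for o7 in(0,1.57,3.14,-1.57):
            s=least_squares(f,[350,480,480,350,o1,o7,0,0,0],loss='soft_l1',f_scale=5)
            if best is None or s.cost<best[0]: best=(s.cost,s.x,sg,np.abs(f(s.x)).max())
    return best
if __name__=='__main__':
    b=fit(load()); print(b[0],b[1].round(3).tolist(),b[2],b[3])
E
python3 kin.py
```

```text
40.9920872851406 [330.969, 507.212, 494.362, 362.572, -0.046, 761.792, -18.775, -14.829, -15.536] (-1, -1, -1, -1) 5.593581281165278
```

```bash
cat > kin.py <<'E'
from h import *
def Z(a): c,s=np.cos(a),np.sin(a); return np.array([[c,-s,0],[s,c,0],[0,0,1.]])
def Y(a): c,s=np.cos(a),np.sin(a); return np.array([[c,0,s],[0,1,0],[-s,0,c]])
# p: h a b c | o7 | y1 y2 y3 y4 | x2 x3 x4
def fk(q,p,full=False):
    h,a,b,c,o7,y1,y2,y3,x2,x3,x4=p
    R=Z(-q[0]); x=np.array([0,0,h])+R@[0,y1,0]
    R=R@Y(q[1]); x=x+R@[x2,y2,a]; el=x; R=R@Z(-q[2])@Y(q[3]); x=x+R@[x3,y3,b]; w=x
    R=R@Z(-q[4])@Y(q[5]); x=x+R@[x4,0,c]; R=R@Z(-q[6]+o7)
    return (x,R,el,w) if full else (x,R)
def load(): return [json.loads(l) for l in open('log.jsonl')]
def fit(L):
    def f(p,reg=1):
        o=[]
        for d in L:
            x,R=fk(d['joints'],p); o+=[*(x-d['tool_pos']),*(200*(R-np.array(d['tool_rot']))).ravel()]
        return o+list(.01*np.array(p[5:])*reg)
    s=min((least_squares(f,[350,480,480,360,o,0,0,0,0,0,0]) for o in(0,1.57,3.14,-1.57)),key=lambda s:s.cost)
    return s.x,np.abs(f(s.x,0)).max()
if __name__=='__main__':
    b=fit(load()); print(b[0].round(3).tolist(),b[1])
E
python3 kin.py
```

```text
[288.71, 501.785, 468.861, 334.05, 1.571, -7.388, -7.388, -15.967, 0.134, -0.45, -0.521] 0.003726527013213854
```

```bash
cat >> kin.py <<'E'
LO=np.array([-2.81,-.39,-1.27,.06,-1.19,.19,-2.82]);HI=np.array([2.81,2.02,1.25,2.57,4.33,2,2.82])
PR=fit(load())[0]
def ik(pos,R,q0,w=.02,m=.04,full=False):
    def f(q):
        x,r=fk(q,PR); return [*((x-pos)/50),*(2*(r-R)).ravel(),*(w*(q-q0))]
    s=least_squares(f,np.clip(q0,LO+m,HI-m),bounds=(LO+m-1e-6,HI-m+1e-6))
    x,r=fk(s.x,PR); return s.x,np.linalg.norm(x-pos),np.degrees(Ro.from_matrix(r.T@R).magnitude())
E
cat > scan.py <<'E'
from kin import *
q0=np.array(manip.state()['joints']); rng=np.random.default_rng(0)
cup=np.array([525.5,-300,38])
for az in(20,0,-15,-30):
  for th in(30,40,50,60):
    R=toolR(az,th); pos=cup+19*R[:,2]
    res=[]
    for k in range(6):
        qs=q0 if k==0 else rng.uniform(LO,HI)
        q,e,a=ik(pos,R,qs,.0005)
        if e<1.5 and a<1: res.append(q)
    res.sort(key=lambda q:abs(q-q0).max())
    print(az,th,[r.round(2).tolist() for r in res[:2]])
E
python3 scan.py
```

```text
20 30 [[1.66, 1.06, -0.93, 2.08, -1.15, 0.29, -2.11], [1.66, 1.06, -0.93, 2.08, -1.15, 0.29, -2.11]]
20 40 [[1.75, 1.17, -1.19, 2.07, 0.79, 0.23, 2.25], [1.5, 0.87, -0.81, 2.07, -1.09, 0.29, -2.33]]
20 50 [[1.55, 0.9, -0.99, 2.04, 0.29, 0.23, 2.54], [1.59, 0.95, -1.06, 2.04, 0.55, 0.26, 2.3]]
20 60 [[1.37, 0.76, -0.86, 2.0, 0.29, 0.33, 2.4], [1.59, 1.04, -1.23, 1.99, 1.04, 0.56, 1.8]]
0 30 [[1.83, 1.37, -1.23, 2.26, 2.76, 0.39, 0.26], [1.83, 1.37, -1.23, 2.26, 2.76, 0.39, 0.26]]
0 40 [[1.73, 1.19, -1.23, 2.23, 2.36, 0.39, 0.43], [-0.1, 1.05, 1.03, 2.29, 4.04, 1.38, -2.34]]
0 50 [[1.54, 0.89, -1.06, 2.18, 2.03, 0.24, 0.49], [1.61, 0.99, -1.17, 2.18, 1.91, 0.35, 0.67]]
0 60 []
-15 30 [[1.71, 1.39, -1.23, 2.36, 2.87, 0.82, -0.03], [0.89, 0.74, -0.28, 2.38, 3.46, 0.94, -1.38]]
-15 40 [[1.58, 1.08, -1.16, 2.32, 2.63, 0.67, -0.16], [1.63, 1.17, -1.23, 2.31, 2.55, 0.72, -0.01]]
-15 50 [[1.44, 0.85, -1.04, 2.24, 2.29, 0.47, -0.08], [1.25, 0.69, -0.8, 2.25, 2.61, 0.34, -0.53]]
-15 60 [[1.16, 0.63, -0.74, 2.15, 1.66, 0.23, 0.34], [1.49, 0.96, -1.23, 2.14, 1.71, 0.65, 0.51]]
-30 30 [[1.41, 1.18, -1.08, 2.39, 2.84, 1.18, -0.5], [1.18, 0.94, -0.82, 2.4, 2.89, 1.11, -0.85]]
-30 40 [[1.45, 1.12, -1.19, 2.34, 2.52, 1.03, -0.33], [1.47, 1.16, -1.23, 2.34, 2.51, 1.06, -0.27]]
-30 50 [[1.15, 0.69, -0.82, 2.27, 2.32, 0.57, -0.56], [1.07, 0.65, -0.73, 2.27, 2.38, 0.53, -0.65]]
-30 60 [[0.81, 0.53, -0.42, 2.18, 1.83, 0.23, -0.23], [0.81, 0.53, -0.43, 2.18, 1.83, 0.23, -0.23]]
```

```bash
cat > sim.py <<'E'
from kin import *
def jac(q):
    x,R=fk(q,PR); J=np.zeros((6,7))
    for i in range(7):
        d=np.zeros(7); d[i]=1e-5; x2,R2=fk(q+d,PR); J[:3,i]=(x2-x)/1e-5/1000; J[3:,i]=Ro.from_matrix(R2@R.T).as_rotvec()/1e-5
    return J
def err(q,pos,R):
    x,r=fk(q,PR); return np.r_[(pos-x)/1000,Ro.from_matrix(R@r.T).as_rotvec()]
def step(q,pos,R,lam=.02,n=2,null=None):
    for _ in range(n):
        e=err(q,pos,R); J=jac(q); Jp=J.T@np.linalg.inv(J@J.T+lam**2*np.eye(6)); dq=Jp@e
        if null is not None: dq=dq+(np.eye(7)-Jp@J)@null(q)
        q=np.clip(q+dq,LO+.01,HI-.01)
    return q
def run(q,pos,R,lam=.02,null=None,extra=3,ret=False):
    x,r=fk(q,PR); dp=pos-x; rv=Ro.from_matrix(r.T@R).as_rotvec(); N=int(max(np.linalg.norm(dp)/50,np.degrees(np.linalg.norm(rv))/8.59)+1)
    Q=[]
    for k in range(1,N+1+extra):
        f=min(1,k/N); q=step(q,x+f*dp,r@Ro.from_rotvec(f*rv).as_matrix(),lam,2,null); Q.append(q)
    return (q,Q) if ret else q
if __name__=='__main__':
    L=load()
    for nm,nu in(('none',None),('mid',lambda q:.05*((LO+HI)/2-q)),('start',lambda q:.05*(np.array(L[0]['joints'])-q))):
        for lam in(.005,.05):
            q=np.array(L[0]['joints']); x,r=fk(q,PR); q=run(q,x+r@[0,0,-120.],r,lam,nu,0)
            for d in L[1:]:
                q=run(q,np.array(d['tool_pos']),np.array(d['tool_rot']),lam,nu,0); print(nm,lam,q.round(3),(q-d['joints']).round(2))
E
python3 sim.py
```

```text
none 0.005 [-1.051 -0.128  0.088  2.037  0.389  0.977  0.358] [ 0.03  0.   -0.03 -0.   -0.01 -0.    0.  ]
none 0.005 [-0.891 -0.38   0.458  2.132  0.285  1.13   0.859] [-0.05 -0.    0.03  0.    0.02  0.01 -0.02]
none 0.05 [-1.051 -0.128  0.088  2.037  0.389  0.977  0.358] [ 0.03  0.   -0.03 -0.   -0.   -0.    0.  ]
none 0.05 [-0.892 -0.38   0.459  2.132  0.286  1.13   0.858] [-0.05 -0.    0.03  0.    0.02  0.01 -0.02]
mid 0.005 [-0.611 -0.118 -0.31   2.025  0.323  0.953  0.422] [ 0.47  0.01 -0.43 -0.01 -0.07 -0.03  0.07]
mid 0.005 [-0.485 -0.319  0.17   2.124  0.128  1.086  1.031] [ 0.36  0.06 -0.26 -0.01 -0.14 -0.04  0.15]
mid 0.05 [-0.612 -0.116 -0.311  2.024  0.324  0.953  0.42 ] [ 0.47  0.01 -0.43 -0.01 -0.07 -0.03  0.07]
mid 0.05 [-0.484 -0.318  0.168  2.123  0.128  1.086  1.03 ] [ 0.36  0.06 -0.26 -0.01 -0.14 -0.04  0.15]
start 0.005 [-1.051 -0.128  0.088  2.037  0.389  0.977  0.358] [ 0.03  0.   -0.03 -0.   -0.01 -0.    0.  ]
start 0.005 [-0.902 -0.38   0.466  2.132  0.29   1.132  0.854] [-0.06 -0.    0.04  0.    0.02  0.01 -0.03]
start 0.05 [-1.051 -0.127  0.088  2.037  0.389  0.977  0.358] [ 0.03  0.   -0.03 -0.   -0.01 -0.    0.  ]
start 0.05 [-0.903 -0.38   0.465  2.132  0.29   1.132  0.852] [-0.06 -0.    0.04  0.    0.03  0.01 -0.03]
```

```bash
cat > plan.py <<'E'
from sim import *
import sys
q0=np.array(manip.state()['joints']); rng=np.random.default_rng(1)
cup=np.array([525.5,-300,38]); tank=np.array([565,339,0])
lamp=.02
out=[]
for az in(-8,-18):
 for th in(38,48):
  for roll in(0,180):
    R=toolR(az,th,roll); g=cup+19*R[:,2]; pre=g-130*R[:,2]+[0,0,10]
    for k in range(5):
        qg,e,a=ik(pre,R,q0 if k==0 else rng.uniform(LO,HI),.0005,.1)
        if e>1.5 or a>1: continue
        # joint path, tracked by pinv
        q=q0.copy(); zs=[]
        for f in np.linspace(0,1,13)[1:]:
            x,r=fk(q0+f*(qg-q0),PR); zs.append(x[2]); q=run(q,x,r,lamp,None,1)
        e1=np.linalg.norm(err(q,pre,R)); q=run(q,g,R,lamp); e2=np.linalg.norm(err(q,g,R)); qG=q
        q=run(q,pre+[0,0,5],R,lamp)
        if e1>.02 or e2>.02: out.append((9,az,th,roll,k,round(e1,3),round(e2,3))); continue
        # to mat place pose
        best=None
        for paz in(-10,10,30,50):
          for pth in(5,20):
            for dr in(150,-150):
              for z in (185,230):
                G=tank+[0,0,z]; Ra=toolR(paz,pth,roll); qq=run(q,np.array([480,0,260]),toolR((az+paz)/2,(th+pth)/2,roll),lamp)
                qq=run(qq,G+19*Ra[:,2],Ra,lamp); ea=np.linalg.norm(err(qq,G+19*Ra[:,2],Ra))
                Rb=toolR(paz,pth,roll+dr/2); qq=run(qq,G+19*Rb[:,2],Rb,lamp)
                Rb=toolR(paz,pth,roll+dr); qq=run(qq,G+19*Rb[:,2],Rb,lamp); eb=np.linalg.norm(err(qq,G+19*Rb[:,2],Rb))
                t=(ea+eb,paz,pth,dr,z,ea,eb,qq.round(2).tolist())
                if best is None or t<best: best=t
        out.append((round(best[0],3),az,th,roll,k,round(min(zs)),qG.round(2).tolist(),best[1:]))
        print(out[-1],flush=True)
print([o for o in out if o[0]==9])
E
time timeout 560 python3 plan.py
```

```text
(np.float64(0.0), -8, 38, 0, 3, 108, [0.73, 0.63, -0.06, 2.32, 3.76, 0.73, -1.67], (-10, 5, -150, 185, np.float64(2.7790350522106427e-16), np.float64(1.6343336036882204e-16), [-0.7, 0.78, -0.42, 2.11, 2.0, 1.63, 1.43]))
(np.float64(0.0), -8, 38, 0, 4, 108, [0.73, 0.63, -0.06, 2.32, 3.76, 0.73, -1.67], (-10, 5, -150, 230, np.float64(2.491078397704431e-16), np.float64(2.5754609669372674e-16), [-0.65, 0.69, -0.49, 2.12, 1.98, 1.62, 1.52]))
(np.float64(0.0), -8, 38, 180, 0, 108, [0.43, 0.66, 0.28, 2.33, 3.84, 0.87, 1.26], (10, 5, 150, 185, np.float64(2.405196678775681e-16), np.float64(2.936375180901433e-16), [0.12, 1.29, -1.23, 2.29, 2.9, 1.88, 0.03]))
(np.float64(0.0), -18, 48, 0, 2, 130, [0.08, 0.62, 0.55, 2.31, 3.83, 0.61, -2.22], (-10, 5, -150, 185, np.float64(3.098119367847275e-16), np.float64(2.0721098281488324e-16), [-1.02, 0.73, -0.04, 2.12, 1.88, 1.42, 1.33]))
(np.float64(0.0), -18, 48, 0, 4, 130, [0.08, 0.62, 0.55, 2.31, 3.83, 0.61, -2.22], (-10, 5, -150, 230, np.float64(2.1167847462960318e-16), np.float64(2.291340698376412e-16), [-0.98, 0.63, -0.1, 2.13, 1.88, 1.42, 1.43]))
(np.float64(0.0), -18, 48, 180, 0, 130, [-0.02, 0.67, 0.67, 2.31, 3.88, 0.67, 0.83], (50, 5, 150, 185, np.float64(1.3436538661201955e-16), np.float64(2.743274065491375e-16), [0.03, 0.72, -0.41, 2.32, 3.71, 1.22, -0.89]))
(np.float64(0.0), -18, 48, 180, 4, 130, [-0.01, 0.66, 0.66, 2.31, 3.88, 0.66, 0.84], (50, 5, 150, 185, np.float64(1.3483846681643994e-16), np.float64(2.6195189713981444e-16), [0.04, 0.73, -0.42, 2.32, 3.71, 1.22, -0.89]))
[]
real	0m42.293s
user	0m42.685s
sys	0m0.188s
```

```bash
cat > wp.py <<'E'
from sim import *
def rows(W,p0=None,R0=None):
    "W list of (pos,R): print rows relative to the present pose until limits are passed"
    s=manip.state(); p0=np.array(s['tool_pos']) if p0 is None else p0; R0=np.array(s['tool_rot']) if R0 is None else R0
    pp,rr=p0,R0
    for pos,R in W:
        d=R0.T@(pos-p0)/300; r=np.degrees(Ro.from_matrix(R0.T@R).as_rotvec())/30
        n=int(np.ceil(max(np.linalg.norm(pos-pp)/50,np.degrees(Ro.from_matrix(rr.T@R).magnitude())/8.59)))
        print([*d.round(2).tolist(),*r.round(2).tolist()],'x',n,'pos',np.round(pos),'z',R[:,2].round(2),'BAD' if max(abs(d).max(),abs(r).max())>1 else '')
        pp,rr=pos,R
E
python3 - <<'E'
from wp import *
q0=np.array(manip.state()['joints']); R=toolR(-8,38); cup=np.array([525.5,-300,38]); g=cup+19*R[:,2]; pre=g-130*R[:,2]+[0,0,10]
rng=np.random.default_rng(1)
for k in range(6):
    qg,e,a=ik(pre,R,rng.uniform(LO,HI),.0005,.1)
    if e<1 and a<1 and qg[6]<-1 and abs(qg[4]-3.7)<.4: break
print(qg.round(2)); np.save('qg.npy',qg)
rows([fk(q0+f*(qg-q0),PR) for f in np.linspace(0,1,13)[1:]])
E
```

```text
[ 1.88  0.62 -1.16  2.47  3.42  0.29 -1.01]
[-0.19, -0.29, 0.05, 0.49, -0.33, 0.17] x 3 pos [432. -41. 326.] z [ 0.35 -0.26 -0.9 ] 
[-0.35, -0.56, 0.05, 0.9, -0.62, 0.24] x 2 pos [ 463. -127.  333.] z [ 0.4  -0.49 -0.78] 
[-0.48, -0.77, 0.04, 1.21, -0.84, 0.23] x 2 pos [ 488. -198.  339.] z [ 0.42 -0.64 -0.64] BAD
[-0.57, -0.94, 0.07, 1.4, -0.99, 0.14] x 2 pos [ 509. -253.  334.] z [ 0.45 -0.71 -0.54] BAD
[-0.63, -1.08, 0.15, 1.47, -1.08, 0.01] x 1 pos [ 525. -294.  313.] z [ 0.49 -0.72 -0.48] BAD
[-0.64, -1.17, 0.28, 1.42, -1.11, -0.11] x 1 pos [ 534. -323.  276.] z [ 0.54 -0.69 -0.48] BAD
[-0.61, -1.24, 0.43, 1.27, -1.11, -0.19] x 1 pos [ 533. -340.  229.] z [ 0.58 -0.63 -0.52] BAD
[-0.54, -1.26, 0.57, 1.05, -1.1, -0.23] x 1 pos [ 523. -343.  181.] z [ 0.62 -0.54 -0.57] BAD
[-0.45, -1.26, 0.69, 0.78, -1.1, -0.22] x 1 pos [ 506. -335.  141.] z [ 0.66 -0.42 -0.62] BAD
[-0.36, -1.22, 0.75, 0.51, -1.12, -0.19] x 1 pos [ 486. -320.  116.] z [ 0.7  -0.3  -0.65] BAD
[-0.27, -1.18, 0.76, 0.26, -1.17, -0.15] x 1 pos [ 463. -302.  108.] z [ 0.74 -0.19 -0.65] BAD
[-0.19, -1.14, 0.71, 0.07, -1.26, -0.12] x 1 pos [ 439. -288.  116.] z [ 0.78 -0.11 -0.62] BAD
```

```bash
cat >> wp.py <<'E'
def check(q,W):
    for pos,R in W:
        q,Q=run(q,np.array(pos,float),R,.02,None,1,True); Q=np.array(Q); print(np.round(pos),'err %.4f'%np.linalg.norm(err(q,np.array(pos),R)),q.round(2),'maxstep',abs(np.diff(Q,axis=0)).max().round(2) if len(Q)>1 else 0)
    return q
E
python3 - <<'E'
from wp import *
q0=np.array(manip.state()['joints']); R=toolR(-8,38); cup=np.array([525.5,-300,38]); g=cup+19*R[:,2]; pre=g-130*R[:,2]+[0,0,10]
print(pre,g)
W=[((420,-50,380),toolR(-40,60)),((420,-150,380),toolR(-60,42)),((400,-250,330),toolR(-45,36)),((400,-280,220),toolR(-25,38)),(pre,R),(g,R)]
W2=[((400,-20,360),toolR(-20,70)),((410,-100,370),toolR(-40,50)),((400,-200,330),toolR(-35,38)),((410,-270,220),toolR(-20,38)),(pre,R),(g,R)]
for w in(W,W2):
    q=check(q0,w); print()
rows([(np.array(p),r) for p,r in W[:3]])
rows([(np.array(p),r) for p,r in W2[:3]])
E
```

```text
[ 438.88205053 -287.82664108  116.33842376] [ 540.32649586 -302.0837281    26.30243197]
[420 -50 380] err 0.0000 [-0.6  -0.36  0.22  2.11  0.58  1.18  0.31] maxstep 0.11
[ 420 -150  380] err 0.0000 [-0.45 -0.28  0.11  2.22  0.93  1.21 -0.17] maxstep 0.13
[ 400 -250  330] err 0.0915 [-0.3  -0.38  0.31  2.48  1.28  0.76 -0.03] maxstep 0.17
[ 400 -280  220] err 0.0538 [-0.48 -0.38  1.    2.56  2.27  0.24 -0.41] maxstep 0.49
[ 439. -288.  116.] err 0.6704 [-1.09 -0.38  1.24  2.56  3.26  0.43 -0.88] maxstep 0.26
[ 540. -302.   26.] err 1.1891 [-0.98  0.22  1.24  2.56  4.12  1.34 -1.96] maxstep 0.56

[400 -20 360] err 0.0341 [-0.72 -0.38  0.38  2.11  0.4   1.16  0.76] maxstep 0.07
[ 410 -100  370] err 0.0691 [-0.49 -0.38  0.14  2.26  0.77  1.06  0.23] maxstep 0.14
[ 400 -200  330] err 0.1918 [-0.27 -0.38  0.24  2.51  1.12  0.68  0.21] maxstep 0.15
[ 410 -270  220] err 0.0764 [-0.52 -0.38  1.06  2.56  2.38  0.2  -0.42] maxstep 0.68
[ 439. -288.  116.] err 0.6723 [-1.1  -0.38  1.24  2.56  3.25  0.43 -0.88] maxstep 0.24
[ 540. -302.   26.] err 0.2253 [-0.46  1.27  1.16  2.5   3.59  1.58 -2.72] maxstep 1.16

[-0.2, -0.32, -0.14, 0.49, -0.55, 0.89] x 5 pos [420 -50 380] z [ 0.38 -0.32 -0.87] 
[-0.26, -0.65, -0.14, 0.98, -1.11, 1.4] x 4 pos [ 420 -150  380] z [ 0.37 -0.64 -0.67] BAD
[-0.22, -1.0, -0.01, 0.77, -1.32, 0.93] x 3 pos [ 400 -250  330] z [ 0.57 -0.57 -0.59] BAD
[-0.11, -0.24, -0.09, 0.22, -0.2, 0.29] x 2 pos [400 -20 360] z [ 0.32 -0.12 -0.94] 
[-0.19, -0.49, -0.12, 0.57, -0.87, 0.85] x 4 pos [ 410 -100  370] z [ 0.49 -0.41 -0.77] 
[-0.19, -0.83, -0.0, 0.57, -1.27, 0.65] x 3 pos [ 400 -200  330] z [ 0.65 -0.45 -0.62] BAD
```

```bash
cat > coll.py <<'E'
from wp import *
cl=[(x,y,z) for x in(-8,8) for y in(-55,0,55) for z in(0,-50)]+[(x,y,z) for x in(-37,37) for y in(-88,0,88) for z in(-97,-170,-240)]
cl=np.array(cl,float)
B=[((495,-505,150),(570,-130,205)),((460,-182,0),(565,-132,165)),((480,-505,0),(590,-455,165)),((505,-226,0),(555,-178,68)),((522,-460,0),(570,-410,145)),((480,180,0),(640,430,145)),((660,-42,0),(735,32,90)),((600,-270,0),(680,-190,85)),((380,-60,0),(465,20,28))]
def bad(x,R,full=False):
    p=x+cl@R.T; m=p[:,2].min()<8
    for lo,hi in B: m|=bool(((p>np.array(lo)-8)&(p<np.array(hi)+8)).all(1).any())
    return bool(m)
E
cat > search.py <<'E'
from coll import *
q0=np.array(manip.state()['joints']); R=toolR(-8,38); cup=np.array([525.5,-300,38]); g=cup+19*R[:,2]; pre=g-130*R[:,2]+[0,0,10]
rng=np.random.default_rng(3); G=[]
for k in range(25):
    qg,e,a=ik(pre,R,rng.uniform(LO,HI),.0005,.1)
    if e<1 and a<1 and not any(abs(qg-o).max()<.15 for o in G): G.append(qg)
G.sort(key=lambda v:abs(v-q0).max())
res=[]
def pth(A,n=10): return [A[i]+f*(A[i+1]-A[i]) for i in range(len(A)-1) for f in np.linspace(0,1,n+1)[1:]]
for qg in G[:6]:
  for k in range(400):
    qm=q0+rng.uniform(0,1,7)*(qg-q0)+rng.normal(0,.35,7); qm=np.clip(qm,LO+.1,HI-.1)
    L=abs(qm-q0).max()+abs(qg-qm).max()
    if res and L>res[0][0]+.5: continue
    Q=pth([q0,qm,qg],8)
    if any(bad(*fk(q,PR)) for q in Q): continue
    q=q0; ok=1; mm=9
    for t in Q:
        q=run(q,*fk(t,PR),.02,None,0); mm=min(mm,(q-LO).min() if 0 else min((q-LO)[[1,2,3,5,6]].min(),(HI-q).min()))
    e=np.linalg.norm(err(q,pre,R)); q=run(q,g,R); e2=np.linalg.norm(err(q,g,R))
    if e<.01 and e2<.01: res.append((L,mm,qm,qg,q)); res.sort(key=lambda r:r[0]-3*min(r[1],.06))
print(len(G),len(res))
for r in res[:4]: print(round(r[0],2),round(r[1],3),r[2].round(2),r[3].round(2),r[4].round(2))
if res: np.savez('path.npz',qm=res[0][2],qg=res[0][3],q0=q0); rows([fk(q,PR) for q in pth([q0,*res[0][2:4]],5)])
E
timeout 570 python3 search.py
```

```text
1 28
3.18 0.07 [-0.16  0.06  0.41  2.37  1.41  1.46 -0.08] [ 1.88  0.62 -1.16  2.47  3.42  0.29 -1.01] [ 0.68  0.63  0.    2.32  3.78  0.75 -1.71]
3.16 0.032 [ 0.07 -0.15 -0.11  2.47  1.4   0.53  0.75] [ 1.88  0.62 -1.16  2.47  3.42  0.29 -1.01] [ 0.75  0.63 -0.08  2.32  3.75  0.72 -1.66]
3.24 0.072 [ 1.68  0.28 -0.61  2.47  2.95  0.29 -0.67] [ 1.88  0.62 -1.16  2.47  3.42  0.29 -1.01] [ 0.74  0.63 -0.07  2.32  3.76  0.73 -1.67]
3.16 0.023 [ 1.04 -0.19 -0.24  2.23  2.31  0.56 -0.15] [ 1.88  0.62 -1.16  2.47  3.42  0.29 -1.01] [ 0.39  0.67  0.33  2.33  3.84  0.89 -1.91]
[-0.02, -0.42, 0.09, 0.63, -0.03, 0.36] x 3 pos [379. -70. 297.] z [ 0.17 -0.3  -0.94] 
[0.01, -0.83, 0.08, 1.25, -0.1, 0.68] x 3 pos [ 349. -188.  292.] z [ 0.04 -0.57 -0.82] BAD
[0.07, -1.18, -0.02, 1.84, -0.22, 0.92] x 3 pos [ 308. -289.  309.] z [-0.1  -0.76 -0.64] BAD
[0.13, -1.45, -0.17, 2.38, -0.38, 1.06] x 3 pos [ 264. -367.  342.] z [-0.22 -0.89 -0.41] BAD
[0.18, -1.65, -0.33, 2.86, -0.6, 1.08] x 2 pos [ 228. -424.  381.] z [-0.29 -0.94 -0.16] BAD
[-0.14, -1.76, -0.12, 2.57, -1.02, 0.6] x 3 pos [ 329. -473.  343.] z [ 0.04 -0.99 -0.14] BAD
[-0.3, -1.74, 0.26, 1.97, -1.15, 0.25] x 3 pos [ 407. -473.  244.] z [ 0.34 -0.89 -0.31] BAD
[-0.32, -1.57, 0.62, 1.22, -1.16, 0.09] x 3 pos [ 446. -422.  144.] z [ 0.56 -0.64 -0.52] BAD
[-0.26, -1.33, 0.78, 0.53, -1.18, 0.02] x 3 pos [ 456. -345.   99.] z [ 0.7  -0.34 -0.63] BAD
[-0.19, -1.14, 0.71, 0.07, -1.26, -0.12] x 2 pos [ 439. -288.  116.] z [ 0.78 -0.11 -0.62] BAD
```

Request:
carry_out(plan=[[[-0.02,-0.42,0.09,0.63,-0.03,0.36,0.7],[-0.02,-0.42,0.09,0.63,-0.03,0.36,0.7],[-0.02,-0.42,0.09,0.63,-0.03,0.36,0.7],[0,-0.66,0.08,1.0,-0.08,0.55,0.7],[0,-0.66,0.08,1.0,-0.08,0.55,0.7],[0,-0.66,0.08,1.0,-0.08,0.55,0.7]]])

```text
time: 2.3
tool_pos: [360.9, -137.8, 294.6]
tool_rot: [[-0.843, 0.528, 0.102], [0.427, 0.772, -0.47], [-0.327, -0.353, -0.877]]
ft_force: [-0.2, 0.3, -0.3]
width: 79.7
finger_force: 0.0
```

```bash
cat > nx.py <<'E'
from coll import *
d=np.load('path.npz'); A=[d['q0'],d['qm'],d['qg']]
def pth(A,n): return [A[i]+f*(A[i+1]-A[i]) for i in range(len(A)-1) for f in np.linspace(0,1,n+1)[1:]]
W=[fk(q,PR) for q in pth(A,5)]
import sys
k=int(sys.argv[1]); log(); q0=np.array(manip.state()['joints']); rows(W[k:]); check(q0,W[k:])
E
python3 nx.py 1
```

```text
2.3 [-0.625 -0.248  0.399  2.211  0.635  1.245  0.563] [ 360.9 -137.8  294.6] [[-0.84, 0.53, 0.1], [0.43, 0.77, -0.47], [-0.33, -0.35, -0.88]] 79.68561347986919
[-0.04, -0.15, 0.08, 0.24, -0.02, 0.13] x 2 pos [ 349. -188.  292.] z [ 0.04 -0.57 -0.82] 
[-0.08, -0.5, 0.18, 0.82, -0.15, 0.4] x 3 pos [ 308. -289.  309.] z [-0.1  -0.76 -0.64] 
[-0.11, -0.82, 0.19, 1.34, -0.34, 0.58] x 3 pos [ 264. -367.  342.] z [-0.22 -0.89 -0.41] BAD
[-0.13, -1.07, 0.15, 1.79, -0.59, 0.67] x 2 pos [ 228. -424.  381.] z [-0.29 -0.94 -0.16] BAD
[-0.44, -0.97, 0.37, 1.44, -1.05, 0.33] x 3 pos [ 329. -473.  343.] z [ 0.04 -0.99 -0.14] BAD
[-0.55, -0.72, 0.69, 0.82, -1.2, 0.02] x 3 pos [ 407. -473.  244.] z [ 0.34 -0.89 -0.31] BAD
[-0.48, -0.4, 0.92, 0.08, -1.17, -0.14] x 3 pos [ 446. -422.  144.] z [ 0.56 -0.64 -0.52] BAD
[-0.35, -0.14, 0.93, -0.61, -1.13, -0.2] x 3 pos [ 456. -345.   99.] z [ 0.7  -0.34 -0.63] BAD
[-0.24, -0.04, 0.78, -1.08, -1.18, -0.31] x 2 pos [ 439. -288.  116.] z [ 0.78 -0.11 -0.62] BAD
[ 349. -188.  292.] err 0.0000 [-0.58 -0.2   0.42  2.23  0.72  1.26  0.5 ] maxstep 0.04
[ 308. -289.  309.] err 0.0000 [-0.48 -0.12  0.46  2.28  0.96  1.33  0.3 ] maxstep 0.08
[ 264. -367.  342.] err 0.0000 [-0.4  -0.03  0.51  2.33  1.18  1.4   0.11] maxstep 0.08
[ 228. -424.  381.] err 0.0000 [-0.32  0.06  0.58  2.38  1.41  1.45 -0.08] maxstep 0.11
[ 329. -473.  343.] err 0.0000 [-0.23  0.2   0.62  2.41  1.8   1.13 -0.3 ] maxstep 0.16
[ 407. -473.  244.] err 0.0000 [-0.07  0.32  0.58  2.43  2.28  0.82 -0.66] maxstep 0.2
[ 446. -422.  144.] err 0.0000 [ 0.22  0.38  0.4   2.46  2.9   0.66 -1.13] maxstep 0.24
[ 456. -345.   99.] err 0.0000 [ 0.56  0.37  0.16  2.48  3.55  0.63 -1.58] maxstep 0.22
[ 439. -288.  116.] err 0.0000 [ 0.81  0.31  0.04  2.5   4.1   0.7  -1.92] maxstep 0.27
```

Request:
carry_out(plan=[[[-0.04,-0.15,0.08,0.24,-0.02,0.13,0.7],[-0.04,-0.15,0.08,0.24,-0.02,0.13,0.7],[-0.08,-0.5,0.18,0.82,-0.15,0.4,0.7],[-0.08,-0.5,0.18,0.82,-0.15,0.4,0.7],[-0.08,-0.5,0.18,0.82,-0.15,0.4,0.7],[-0.09,-0.61,0.18,1.0,-0.21,0.46,0.7],[-0.09,-0.61,0.18,1.0,-0.21,0.46,0.7]]])

```text
time: 3.0
tool_pos: [292.6, -316.2, 320.6]
tool_rot: [[-0.692, 0.707, -0.144], [0.49, 0.314, -0.814], [-0.53, -0.633, -0.563]]
ft_force: [0.5, 1.3, -0.4]
width: 80.0
finger_force: 0.0
```

```bash
python3 nx.py 3
```

```text
3.0 [-0.452 -0.096  0.472  2.294  1.033  1.359  0.243] [ 292.6 -316.2  320.6] [[-0.69, 0.71, -0.14], [0.49, 0.31, -0.81], [-0.53, -0.63, -0.56]] 80.0080106054966
[-0.06, -0.17, 0.11, 0.34, -0.14, 0.14] x 2 pos [ 264. -367.  342.] z [-0.22 -0.89 -0.41] 
[-0.13, -0.39, 0.21, 0.76, -0.4, 0.28] x 2 pos [ 228. -424.  381.] z [-0.29 -0.94 -0.16] 
[-0.38, -0.12, 0.36, 0.35, -0.88, 0.09] x 3 pos [ 329. -473.  343.] z [ 0.04 -0.99 -0.14] 
[-0.38, 0.27, 0.51, -0.29, -1.03, -0.15] x 3 pos [ 407. -473.  244.] z [ 0.34 -0.89 -0.31] BAD
[-0.22, 0.62, 0.55, -1.03, -0.97, -0.28] x 3 pos [ 446. -422.  144.] z [ 0.56 -0.64 -0.52] BAD
[-0.03, 0.82, 0.42, -1.72, -0.88, -0.32] x 3 pos [ 456. -346.   99.] z [ 0.7  -0.34 -0.63] BAD
[0.07, 0.81, 0.24, -2.19, -0.92, -0.37] x 2 pos [ 439. -288.  116.] z [ 0.78 -0.11 -0.62] BAD
[ 264. -367.  342.] err 0.0000 [-0.4  -0.03  0.51  2.33  1.18  1.4   0.11] maxstep 0.08
[ 228. -424.  381.] err 0.0000 [-0.32  0.06  0.58  2.38  1.41  1.45 -0.08] maxstep 0.11
[ 329. -473.  343.] err 0.0000 [-0.23  0.2   0.62  2.41  1.8   1.13 -0.3 ] maxstep 0.16
[ 407. -473.  244.] err 0.0000 [-0.07  0.32  0.58  2.43  2.28  0.82 -0.66] maxstep 0.2
[ 446. -422.  144.] err 0.0000 [ 0.22  0.38  0.4   2.46  2.9   0.66 -1.13] maxstep 0.24
[ 456. -346.   99.] err 0.0000 [ 0.57  0.37  0.16  2.48  3.55  0.63 -1.58] maxstep 0.22
[ 439. -288.  116.] err 0.0000 [ 0.81  0.31  0.04  2.5   4.1   0.7  -1.92] maxstep 0.27
```

Request:
carry_out(plan=[[[-0.06,-0.17,0.11,0.34,-0.14,0.14,0.7],[-0.06,-0.17,0.11,0.34,-0.14,0.14,0.7],[-0.13,-0.39,0.21,0.76,-0.4,0.28,0.7],[-0.13,-0.39,0.21,0.76,-0.4,0.28,0.7],[-0.38,-0.12,0.36,0.35,-0.88,0.09,0.7],[-0.38,-0.12,0.36,0.35,-0.88,0.09,0.7],[-0.38,-0.12,0.36,0.35,-0.88,0.09,0.7],[-0.38,0.27,0.51,-0.29,-1.0,-0.15,0.7],[-0.38,0.27,0.51,-0.29,-1.0,-0.15,0.7],[-0.38,0.27,0.51,-0.29,-1.0,-0.15,0.7],[-0.38,0.27,0.51,-0.29,-1.0,-0.15,0.7]]])

```text
time: 4.1
tool_pos: [407.9, -470.7, 242.4]
tool_rot: [[-0.695, 0.636, 0.335], [0.003, 0.469, -0.883], [-0.719, -0.613, -0.328]]
ft_force: [-0.8, -0.2, -0.0]
width: 79.9
finger_force: 0.0
```

```bash
python3 nx.py 7
```

```text
4.1 [-0.074  0.316  0.583  2.426  2.25   0.803 -0.624] [ 407.9 -470.7  242.4] [[-0.7, 0.64, 0.33], [0.0, 0.47, -0.88], [-0.72, -0.61, -0.33]] 79.86508216070118
[0.15, 0.36, 0.01, -0.73, -0.01, 0.07] x 3 pos [ 446. -423.  144.] z [ 0.56 -0.64 -0.52] 
[0.23, 0.59, -0.16, -1.4, 0.0, 0.2] x 3 pos [ 456. -346.   99.] z [ 0.7  -0.34 -0.63] BAD
[0.23, 0.61, -0.36, -1.87, -0.09, 0.26] x 2 pos [ 440. -288.  116.] z [ 0.78 -0.11 -0.62] BAD
[ 446. -423.  144.] err 0.0000 [ 0.23  0.38  0.39  2.46  2.9   0.66 -1.12] maxstep 0.25
[ 456. -346.   99.] err 0.0000 [ 0.57  0.37  0.15  2.48  3.55  0.63 -1.58] maxstep 0.22
[ 440. -288.  116.] err 0.0000 [ 0.82  0.31  0.04  2.5   4.1   0.69 -1.92] maxstep 0.27
```

Request:
carry_out(plan=[[[0.15,0.36,0.01,-0.73,-0.01,0.07,0.7],[0.15,0.36,0.01,-0.73,-0.01,0.07,0.7],[0.15,0.36,0.01,-0.73,-0.01,0.07,0.7],[0.15,0.36,0.01,-0.73,-0.01,0.07,0.7],[0.18,0.46,-0.07,-1.0,0,0.12,0.7],[0.18,0.46,-0.07,-1.0,0,0.12,0.7]]])

```text
time: 4.7
tool_pos: [450.5, -388.0, 128.4]
tool_rot: [[-0.659, 0.427, 0.62], [0.044, 0.844, -0.534], [-0.751, -0.324, -0.575]]
ft_force: [-0.1, -0.0, 0.0]
width: 79.6
finger_force: 0.0
```

```bash
python3 nx.py 8; python3 - <<'E'
from h import *
to([438.9,-287.8,116.3],toolR(-8,38)); to([430,-310,125],toolR(-15,38))
E
```

```text
4.7 [ 0.345  0.348  0.302  2.479  3.127  0.624 -1.282] [ 450.5 -388.   128.4] [[-0.66, 0.43, 0.62], [0.04, 0.84, -0.53], [-0.75, -0.32, -0.57]] 79.59887594259853
[0.07, 0.16, -0.01, -0.41, 0.0, 0.08] x 2 pos [ 455. -345.   99.] z [ 0.7  -0.34 -0.63] 
[0.07, 0.28, -0.18, -0.87, -0.08, 0.11] x 2 pos [ 438. -288.  117.] z [ 0.78 -0.11 -0.62] 
[ 455. -345.   99.] err 0.0000 [ 0.57  0.37  0.15  2.48  3.55  0.63 -1.58] maxstep 0.21
[ 438. -288.  117.] err 0.0000 [ 0.82  0.31  0.04  2.5   4.1   0.69 -1.92] maxstep 0.27
row [ 0.07   0.279 -0.179] [-0.874 -0.085  0.115] rows>= 4
row [ 0.065  0.194 -0.175] [-0.693 -0.046  0.259] rows>= 3
```

Now I'll go to the pregrasp pose and check the cup from the current views.

Request:
carry_out(plan=[[[0.07,0.28,-0.18,-0.87,-0.09,0.11,0.7],[0.07,0.28,-0.18,-0.87,-0.09,0.11,0.7],[0.07,0.28,-0.18,-0.87,-0.09,0.11,0.7],[0.07,0.28,-0.18,-0.87,-0.09,0.11,0.7],[0.07,0.28,-0.18,-0.87,-0.09,0.11,0.7]]])

```text
time: 5.2
tool_pos: [440.5, -289.7, 117.6]
tool_rot: [[-0.605, 0.141, 0.784], [0.082, 0.99, -0.115], [-0.792, -0.005, -0.61]]
ft_force: [0.1, 0.2, -0.2]
width: 80.2
finger_force: 0.0
```

```bash
python3 - <<'E'
from coll import *
log(); R=toolR(-8,38); cup=np.array([525.5,-300,38])
g=cup+19*R[:,2]; q0=np.array(manip.state()['joints'])
W=[(g-130*R[:,2]+[0,0,4],R),(g,R)]; rows(W); check(q0,W)
for f in np.linspace(0,1,6): print(bad(g-130*(1-f)*R[:,2],R),end=' ')
c=shot('side'); P=cloud(c); q=P.reshape(-1,3); q=q[(abs(q[:,0]-525)<45)&(abs(q[:,1]+300)<40)&(q[:,2]>12)&(q[:,2]<52)]; print(circ(q,26))
a=cv2.resize(c['pixels'][90:230,120:290],None,fx=4.2,fy=4.2,interpolation=2)[:,:,::-1]; cv2.imwrite('pics/pre.png',a)
E
```

```text
5.2 [ 0.775  0.317  0.086  2.5    4.096  0.712 -1.92 ] [ 440.5 -289.7  117.6] [[-0.6, 0.14, 0.78], [0.08, 0.99, -0.11], [-0.79, -0.01, -0.61]] 80.23400591537151
[0.02, 0.01, 0.01, -0.01, 0.01, 0.01] x 1 pos [ 439. -288.  110.] z [ 0.78 -0.11 -0.62] 
[0.04, 0.01, 0.45, -0.01, 0.01, 0.01] x 3 pos [ 540. -302.   26.] z [ 0.78 -0.11 -0.62] 
[ 439. -288.  110.] err 0.0000 [ 0.77  0.33  0.09  2.5   4.09  0.72 -1.91] maxstep 0.0
[ 540. -302.   26.] err 0.0000 [ 0.64  0.64  0.04  2.32  3.79  0.77 -1.74] maxstep 0.1
False False False False False False (array([ 525. , -301.3]), 184, np.float64(1.49))
```

View pics/pre.png

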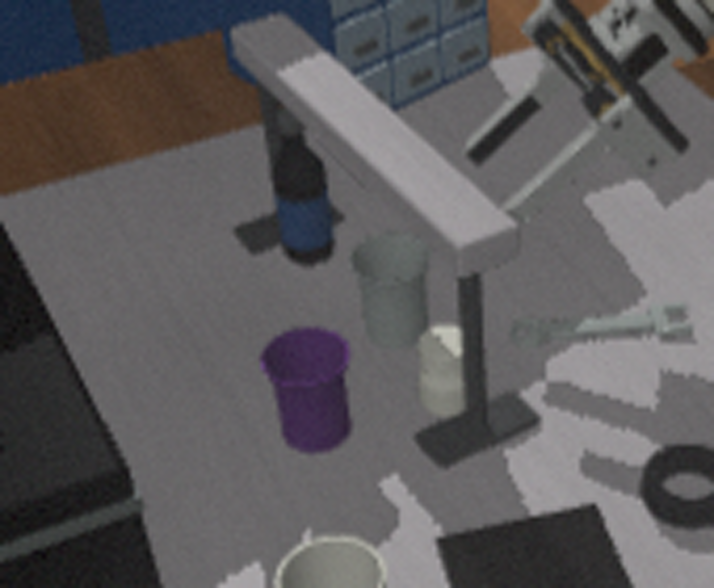

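Side crop: the open gripper is at (590,110), behind the bar, and the cup at (390,285) is untouched. Next I'll move in slowly and close.

Request:
carry_out(plan=[[[0.04,0.01,0.08,-0.01,0.01,0.01,0.7],[0.04,0.01,0.16,-0.01,0.01,0.01,0.7],[0.04,0.01,0.24,-0.01,0.01,0.01,0.7],[0.045,0.01,0.32,-0.01,0.01,0.01,0.7],[0.045,0.01,0.38,-0.01,0.01,0.01,0.7],[0.045,0.01,0.42,-0.01,0.01,0.01,0.7],[0.045,0.01,0.453,-0.01,0.01,0.01,0.7],[0.045,0.01,0.453,-0.01,0.01,0.01,0.7],[0.045,0.01,0.453,-0.01,0.01,0.01,0.7]]], squeeze=30)

```text
time: 6.15
tool_pos: [536.8, -298.8, 21.3]
tool_rot: [[-0.613, 0.139, 0.778], [0.089, 0.99, -0.107], [-0.785, 0.004, -0.619]]
ft_force: [0.6, 0.5, -0.5]
width: 79.9
finger_force: 0.0
```

Request:
carry_out(plan=[[[0,0,0,0,0,0,0],[0,0,0,0,0,0,0],[0,0,0,0,0,0,-0.3],[0,0,0,0,0,0,-0.3],[0,0,0,0,0,0,-0.3],[0,0,0,0,0,0,-0.3]]], squeeze=30)

```text
time: 6.75
tool_pos: [536.9, -298.7, 21.1]
tool_rot: [[-0.613, 0.138, 0.778], [0.089, 0.99, -0.106], [-0.785, 0.005, -0.619]]
ft_force: [-1.7, -0.0, 4.7]
width: 51.7
finger_force: 30.0
```

Request:
carry_out(plan=[[[-0.02,0,-0.016,0,0,0,-0.3],[-0.02,0,-0.016,0,0,0,-0.3],[-0.02,0,-0.06,0,0,0,-0.3],[-0.02,0,-0.12,0,0,0,-0.3],[-0.02,0,-0.2,0,0,0,-0.3],[-0.02,0,-0.28,0,0,0,-0.3],[-0.02,0,-0.36,0,0,0,-0.3],[-0.02,0,-0.43,0,0,0,-0.3],[-0.02,0,-0.48,0,0,0,-0.3],[-0.02,0,-0.5,0,0,0,-0.3],[-0.02,0,-0.5,0,0,0,-0.3]]])

```text
time: 7.85
tool_pos: [423.4, -283.4, 119.2]
tool_rot: [[-0.613, 0.139, 0.778], [0.089, 0.99, -0.106], [-0.785, 0.004, -0.619]]
ft_force: [0.2, -0.2, -1.1]
width: 51.7
finger_force: 30.0
```

```bash
cat > pour.py <<'E'
from coll import *
log(); q0=np.array(manip.state()['joints']); tank=np.array([565,339,0])
# cup position when upright in the tool: check paths
def W(paz,pth,z,mid):
    L=[(np.array(m[0],float),toolR(*m[1])) for m in mid]
    for r in(0,-75,-150):
        R=toolR(paz,pth,r); L.append((tank+[0,0,z]+19*R[:,2],R))
    return L
M=[((420,-200,250),(-8,38)),((430,0,270),(-8,30)),((460,200,270),(-8,15))]
for paz,pth in((-7,5),(-7,15),(10,5)):
    w=W(paz,pth,185,M); print(paz,pth); check(q0,w); print([bad(*x) for x in w])
w=W(-7,5,185,M); rows(w)
E
python3 pour.py
```

```text
7.85 [ 0.812  0.29   0.079  2.523  4.151  0.708 -1.949] [ 423.4 -283.4  119.2] [[-0.61, 0.14, 0.78], [0.09, 0.99, -0.11], [-0.79, 0.0, -0.62]] 51.6829635283543
-7 5
[ 420. -200.  250.] err 0.3472 [ 0.64 -0.23  0.05  2.56  4.32  0.42 -2.72] maxstep 0.28
[430.   0. 270.] err 0.1573 [ 0.73 -0.38 -0.82  2.56  3.52  0.2  -2.37] maxstep 0.22
[460. 200. 270.] err 0.7006 [ 0.78 -0.38 -1.26  2.56  1.77  0.85 -1.45] maxstep 0.51
[584. 337. 183.] err 0.0000 [-0.32  0.96 -0.86  2.13  2.27  1.9  -0.98] maxstep 0.58
[584. 337. 183.] err 0.0000 [-0.52  0.83 -0.61  2.14  2.13  1.73  0.19] maxstep 0.13
[584. 337. 183.] err 0.0000 [-0.7   0.76 -0.4   2.15  2.05  1.61  1.41] maxstep 0.14
[False, False, False, False, True, True]
-7 15
[ 420. -200.  250.] err 0.3472 [ 0.64 -0.23  0.05  2.56  4.32  0.42 -2.72] maxstep 0.28
[430.   0. 270.] err 0.1573 [ 0.73 -0.38 -0.82  2.56  3.52  0.2  -2.37] maxstep 0.22
[460. 200. 270.] err 0.7006 [ 0.78 -0.38 -1.26  2.56  1.77  0.85 -1.45] maxstep 0.51
[583. 337. 180.] err 0.0000 [-0.23  0.88 -0.98  2.13  2.14  1.73 -0.9 ] maxstep 0.43
[583. 337. 180.] err 0.0000 [-0.
[... 581 characters left out ...]
.47  1.57  0.08] maxstep 0.12
[584. 342. 183.] err 0.0000 [-0.75  0.69 -0.18  2.31  2.41  1.45  1.23] maxstep 0.13
[False, False, False, False, True, True]
[-0.31, 0.28, -0.31, 0.01, -0.01, -0.01] x 4 pos [ 420. -200.  250.] z [ 0.78 -0.11 -0.62] 
[-0.32, 0.94, -0.39, 0.01, -0.28, -0.01] x 5 pos [430.   0. 270.] z [ 0.86 -0.12 -0.5 ] 
[-0.33, 1.61, -0.39, 0.0, -0.78, -0.01] x 5 pos [460. 200. 270.] z [ 0.96 -0.13 -0.26] BAD
[-0.31, 2.12, 0.06, -0.03, -1.11, -0.02] x 5 pos [584. 337. 183.] z [ 0.99 -0.12 -0.09] BAD
[-0.31, 2.12, 0.06, 0.7, -0.96, -2.44] x 9 pos [584. 337. 183.] z [ 0.99 -0.12 -0.09] BAD
[-0.31, 2.12, 0.06, 1.43, -0.42, -4.84] x 9 pos [584. 337. 183.] z [ 0.99 -0.12 -0.09] BAD
```

```bash
sed -i 's/((480,180,0),(640,430,145)),/((490,185,0),(640,430,112)),((505,205,0),(548,250,142)),/' coll.py
cat > pour.py <<'E'
from coll import *
log(); q0=np.array(manip.state()['joints']); tank=np.array([569,339,0])
def W(paz,pth,z,mid):
    L=[(np.array(m[0],float),toolR(*m[1])) for m in mid]
    for r in(0,-40,-75,-110,-150):
        R=toolR(paz,pth,r); L.append((tank+[0,0,z]+19*R[:,2],R))
    return L
Ms=[[((440,-150,160),(0,38)),((500,0,200),(0,30)),((560,150,260),(0,15))],
 [((430,-200,150),(-20,35)),((460,-60,180),(-15,30)),((560,150,260),(-10,15))],
 [((430,-180,130),(-8,30)),((500,-30,170),(-8,25)),((560,150,260),(-8,12))]]
for M in Ms:
  for paz,pth in((-7,8),):
    w=W(paz,pth,195,M); print(paz,pth); check(q0,w); print([bad(*x) for x in w])
E
python3 pour.py
```

```text
7.85 [ 0.812  0.29   0.079  2.523  4.151  0.708 -1.949] [ 423.4 -283.4  119.2] [[-0.61, 0.14, 0.78], [0.09, 0.99, -0.11], [-0.79, 0.0, -0.62]] 51.6829635283543
-7 8
[ 440. -150.  160.] err 0.1007 [ 0.64  0.05 -0.07  2.56  4.05  0.57 -2.02] maxstep 0.08
[500.   0. 200.] err 0.1429 [ 0.31  0.01 -0.44  2.56  2.92  0.59 -1.46] maxstep 0.31
[560. 150. 260.] err 0.0000 [-0.02  0.26 -0.69  2.53  2.33  1.12 -1.15] maxstep 0.19
[588. 337. 192.] err 0.0000 [-0.46  0.79 -0.68  2.14  2.11  1.68 -1.06] maxstep 0.14
[588. 337. 192.] err 0.0000 [-0.55  0.75 -0.57  2.14  2.07  1.61 -0.41] maxstep 0.13
[588. 337. 192.] err 0.0000 [-0.63  0.72 -0.48  2.14  2.04  1.56  0.17] maxstep 0.12
[588. 337. 192.] err 0.0000 [-0.7   0.7  -0.39  2.15  2.01  1.51  0.76] maxstep 0.12
[588. 337. 192.] err 0.0000 [-0.78  0.68 -0.3   2.15  1.99  1.46  1.43] maxstep 0.13
[False, False, False, False, False, False, False, False]
-7 8
[ 430. -200.  150.] err 0.2038 [ 0.46  0.07 -0.06  2.56  3.21  0.61 -1.59] maxstep 0.53
[460. -60. 180.] err 0.2450 [ 0.15 -0.01 -0.39  2.56  2.46  0.72 -1.29] maxstep 0.22
[560. 150. 260.] 
[... 592 characters left out ...]
0.27 -0.03  2.56  3.66  0.93 -1.63] maxstep 0.17
[500. -30. 170.] err 0.2097 [ 0.16  0.22 -0.38  2.56  2.71  0.98 -1.39] maxstep 0.22
[560. 150. 260.] err 0.0000 [-0.24  0.34 -0.59  2.48  2.13  1.31 -1.15] maxstep 0.16
[588. 337. 192.] err 0.0000 [-0.53  0.76 -0.59  2.14  2.08  1.62 -1.1 ] maxstep 0.09
[588. 337. 192.] err 0.0000 [-0.62  0.72 -0.48  2.14  2.04  1.56 -0.44] maxstep 0.13
[588. 337. 192.] err 0.0000 [-0.7   0.7  -0.4   2.15  2.02  1.52  0.15] maxstep 0.12
[588. 337. 192.] err 0.0000 [-0.77  0.69 -0.31  2.15  1.99  1.47  0.73] maxstep 0.12
[588. 337. 192.] err 0.0000 [-0.84  0.67 -0.22  2.15  1.97  1.43  1.41] maxstep 0.13
[False, False, False, False, False, False, False, False]
```

```bash
cat > mid.py <<'E'
from pour import *
import itertools,io,contextlib
best=[]
for a1,t1,a2,t2,a3,t3,x1,z1 in itertools.product((-30,-10,10),(38,50,60),(-40,-10,20),(38,58),(-20,10),(15,40),(420,440),(150,200)):
    M=[((x1,-150,z1),(a1,t1)),((520,-10,230),(a2,t2)),((570,150,260),(a3,t3))]
    q=q0; e=0; mm=9
    for m in M:
        R=toolR(*m[1]); q,Q=run(q,np.array(m[0],float),R,.02,None,1,True); Q=np.array(Q)
        e=max(e,np.linalg.norm(err(q,np.array(m[0]),R))); mm=min(mm,(HI-Q).min(),(Q-LO).min())
        if e>.02: break
    if e<.02: best.append((mm,M,q.round(2)))
best.sort(key=lambda b:-b[0]); print(len(best)); [print(b) for b in best[:4]]
E
python3 mid.py | tail -6
```

```text
[False, False, False, False, False, False, False, False]
24
(np.float64(0.010000000000000009), [((440, -150, 150), (-30, 60)), ((520, -10, 230), (-40, 38)), ((570, 150, 260), (-20, 15))], array([ 0.03,  0.53, -1.01,  2.32,  1.91,  1.57, -0.95]))
(np.float64(0.010000000000000009), [((440, -150, 150), (-30, 60)), ((520, -10, 230), (-40, 38)), ((570, 150, 260), (-20, 40))], array([ 0.4 ,  0.31, -1.23,  2.16,  1.43,  1.04, -0.46]))
(np.float64(0.010000000000000009), [((440, -150, 150), (-30, 60)), ((520, -10, 230), (-40, 38)), ((570, 150, 260), (10, 15))], array([ 0.56,  0.37, -1.1 ,  2.54,  2.68,  1.05, -1.07]))
(np.float64(0.010000000000000009), [((440, -150, 150), (-30, 60)), ((520, -10, 230), (-40, 58)), ((570, 150, 260), (-20, 15))], array([-0.02,  0.5 , -0.95,  2.32,  1.9 ,  1.53, -0.96]))
```

```bash
cat > mid.py <<'E'
from pour import *
rng=np.random.default_rng(5); best=[]
import time; T=time.time()
def ev(M):
    q=q0; mm=9
    for m in M:
        R=toolR(*m[1]); p=np.array(m[0],float); q,Q=run(q,p,R,.02,None,0,True); Q=np.array(Q)
        if np.linalg.norm(err(q,p,R))>.02: return None
        mm=min(mm,(HI-Q).min(),(Q-LO).min())
        if any(bad(*fk(v,PR)) for v in Q): return None
        if mm<.02: return None
    return mm,q
while time.time()-T<240:
    u=rng.uniform
    M=[((u(400,440),u(-300,-230),u(130,260)),(u(-50,20),u(38,65))),((u(400,560),u(-220,-100),u(150,360)),(u(-60,40),u(35,65))),((u(460,600),u(-60,60),u(180,330)),(u(-60,40),u(25,65))),((u(540,600),u(120,180),u(240,290)),(u(-25,10),u(12,40)))]
    M=[tuple(tuple(int(round(v)) for v in t) for t in m) for m in M]
    r=ev(M)
    if r:
        best.append((r[0],M,r[1].round(2))); 
best.sort(key=lambda b:-b[0]); print(len(best)); [print(b) for b in best[:5]]
E
timeout 400 python3 mid.py | tail -6
```

```text
[588. 337. 192.] err 0.0000 [-0.62  0.72 -0.48  2.14  2.04  1.56 -0.44] maxstep 0.13
[588. 337. 192.] err 0.0000 [-0.7   0.7  -0.4   2.15  2.02  1.52  0.15] maxstep 0.12
[588. 337. 192.] err 0.0000 [-0.76  0.69 -0.31  2.15  1.99  1.47  0.73] maxstep 0.12
[588. 337. 192.] err 0.0000 [-0.84  0.67 -0.22  2.15  1.97  1.43  1.41] maxstep 0.13
[False, False, False, False, False, False, False, False]
0
```

```bash
cat > opt.py <<'E'
from coll import *
def optpath(q0,pos,R,u,N=14,keep=None,wt=4,qi=None,seed=0,mg=.06):
    rng=np.random.default_rng(seed); lo,hi=LO+mg,HI-mg; lo=np.minimum(lo,q0-1e-3); hi=np.maximum(hi,q0+1e-3)
    def f(v):
        Q=np.vstack([q0,v.reshape(N,7)]); o=[(2*np.diff(Q,axis=0)).ravel(),.5*np.diff(Q,2,axis=0).ravel()]
        for i,q in enumerate(Q[1:]):
            x,r=fk(q,PR); up=r@u; o.append(wt*up[:2]*max(0,1-np.cos(.35)/max(.1,np.linalg.norm(up)))); t=np.arccos(np.clip(up[2],-1,1)); o.append([4*max(0,t-.35)])
            c=x-97*r[:,2]; pen=0
            if keep is not None: o.append(keep(x,r))
        o.append((x-pos)/5); o.append(20*(r-R).ravel()); return np.concatenate([np.ravel(a) for a in o])
    qg=ik(pos,R,qi if qi is not None else q0,.001,mg+.02)[0]
    v0=np.array([q0+(qg-q0)*k/N for k in range(1,N+1)])+0
    s=least_squares(f,np.clip(v0.ravel(),np.tile(lo,N)+1e-4,np.tile(hi,N)-1e-4),bounds=(np.tile(lo,N),np.tile(hi,N)),max_nfev=40)
    return s.x.reshape(N,7),s.cost
def track(q,Q):
    mm=9;E=0;B_=0;S=0
    for t in Q:
        p,r=fk(t,PR); q,qq=run(q,p,r,.02,None,0,True); qq=np.array(qq); E=max(E,np.linalg.norm(err(q,p,r))); mm=min(mm,(HI-qq).min(),(qq-LO).min()); B_|=any(bad(*fk(v,PR)) for v in qq)
    return q,E,mm,B_
E
cat > go.py <<'E'
from opt import *
q0=np.array(manip.state()['joints']); u=np.array(manip.state()['tool_rot']).T@[0,0,1.]; tank=np.array([569,339,0])
def keep(x,r):   # light: stay in front or above until left of it
    p=x+r@np.array([0,0,-10.]); inl=max(0,min(p[1]+540,-70-p[1])); d=min(max(0,p[0]-435),max(0,330-p[2]),inl)
    d2=max(0,70-p[2])
    d3=min(max(0,225-p[2]),max(0,p[1]-120),max(0,300-p[1]))
    return [d/8,d2/8,d3/8]
for paz,pth,z in((-7,8,230),(-15,30,240)):
    R=toolR(paz,pth); pos=tank+[0,0,z]+19*R[:,2]
    for qi in(np.array([-.2,.5,-.7,2.3,2.1,1.3,-1.]),np.array([.4,.7,-1.1,2.3,2.7,1.7,-1.]),q0):
        Q,c=optpath(q0,pos,R,u,keep=keep,qi=qi); q,E,mm,b=track(q0,Q)
        tilt=max(np.degrees(np.arccos((fk(t,PR)[1]@u)[2])) for t in Q)
        print(paz,pth,'cost',round(c,2),'E',round(E,4),'mm',round(mm,3),b,'tilt',round(tilt),q.round(2),flush=True)
        np.save(f'Q_{paz}_{pth}_{qi[0]:.1f}.npy',Q)
E
time timeout 550 python3 go.py
```

```text
-7 8 cost 1.77 E 0.0 mm 0.039 1 tilt 30 [-0.6   0.64 -0.51  2.15  2.01  1.52 -1.07]
-7 8 cost 1.85 E 0.0 mm 0.038 1 tilt 30 [-0.51  0.67 -0.62  2.15  2.04  1.58 -1.04]
-7 8 cost 1.78 E 0.0 mm 0.041 1 tilt 30 [-0.6   0.64 -0.51  2.15  2.01  1.52 -1.07]
-15 30 cost 1.97 E 0.0001 mm 0.062 1 tilt 26 [-0.6   0.45 -0.48  2.    1.53  1.16 -0.72]
-15 30 cost 1.8 E 0.0001 mm 0.049 1 tilt 21 [-0.56  0.46 -0.52  2.    1.54  1.18 -0.72]
-15 30 cost 2.04 E 0.0001 mm 0.063 1 tilt 27 [-0.59  0.45 -0.48  2.    1.53  1.16 -0.72]
real	0m35.210s
user	1m34.337s
sys	0m0.260s
```

```bash
python3 - <<'E'
from opt import *
Q=np.load('Q_-7_8_-0.2.npy'); q=np.array(manip.state()['joints'])
W=[fk(t,PR) for t in Q]; rows(W)
for t in Q:
    p,r=fk(t,PR); q,qq=run(q,p,r,.02,None,0,True)
    for v in qq:
        x,R=fk(v,PR); pts=x+cl@R.T
        h=[(i,cl[k].tolist(),pts[k].round().tolist()) for i,(lo,hi) in enumerate(B) for k in np.where(((pts>np.array(lo)-8)&(pts<np.array(hi)+8)).all(1))[0]]
        if h or pts[:,2].min()<8: print(x.round(),h[:2],pts[:,2].min().round())
E
```

```text
[0.03, -0.01, 0.09, 0.04, 0.02, 0.05] x 1 pos [ 438. -287.   96.] z [ 0.77 -0.12 -0.63] 
[0.11, 0.06, 0.16, 0.03, 0.09, 0.1] x 1 pos [ 443. -268.   63.] z [ 0.74 -0.12 -0.66] 
[-0.09, 0.77, 0.34, -0.59, -0.11, -0.2] x 5 pos [552. -68.  78.] z [ 0.81  0.2  -0.56] 
[-0.24, 0.88, 0.43, -0.58, -0.3, -0.17] x 2 pos [606. -41.  97.] z [ 0.86  0.19 -0.47] 
[-0.33, 0.97, 0.49, -0.52, -0.43, -0.11] x 1 pos [639. -20. 107.] z [ 0.9   0.15 -0.42] 
[-0.38, 1.05, 0.53, -0.44, -0.51, -0.05] x 1 pos [660.   1. 110.] z [ 0.92  0.1  -0.38] BAD
[-0.4, 1.13, 0.56, -0.35, -0.57, -0.01] x 1 pos [674.  23. 110.] z [ 0.93  0.05 -0.35] BAD
[-0.4, 1.2, 0.58, -0.25, -0.61, 0.02] x 1 pos [682.  45. 108.] z [ 0.94 -0.   -0.34] BAD
[-0.4, 1.28, 0.58, -0.14, -0.64, 0.04] x 1 pos [684.  67. 107.] z [ 0.94 -0.06 -0.32] BAD
[-0.38, 1.35, 0.56, -0.02, -0.66, 0.04] x 1 pos [680.  89. 106.] z [ 0.94 -0.12 -0.32] BAD
[-0.35, 1.44, 0.52, 0.08, -0.67, 0.03] x 1 pos [670. 118. 106.] z [ 0.93 -0.17 -0.31] BAD
[-0.25, 2.02, 0.29, -0.28, -0.66, -0.05] x 4 pos [621. 300. 125.] z [ 0.95  0.02 -0.31] BAD
[-0.22, 2.08, 0.18, -0.1
[... 1369 characters left out ...]
 106.] [(5, [37.0, 88.0, -97.0], [590.0, 190.0, 104.0]), (6, [37.0, 88.0, -170.0], [521.0, 200.0, 127.0])] 97.0
[670. 118. 106.] [(5, [8.0, 55.0, -50.0], [631.0, 182.0, 114.0]), (5, [37.0, 88.0, -97.0], [584.0, 224.0, 101.0])] 99.0
[658. 164. 111.] [(5, [8.0, 55.0, -50.0], [616.0, 225.0, 120.0]), (5, [37.0, 0.0, -97.0], [555.0, 178.0, 106.0])] 103.0
[646. 209. 116.] [(5, [8.0, 0.0, 0.0], [643.0, 210.0, 108.0]), (5, [37.0, 0.0, -97.0], [542.0, 219.0, 111.0])] 107.0
[634. 255. 120.] [(5, [8.0, -55.0, 0.0], [629.0, 200.0, 111.0]), (5, [8.0, 0.0, 0.0], [631.0, 255.0, 113.0])] 111.0
[621. 300. 125.] [(5, [8.0, -55.0, 0.0], [619.0, 246.0, 115.0]), (5, [8.0, 0.0, 0.0], [619.0, 300.0, 117.0])] 115.0
```

```bash
python3 - <<'E'
s=open('opt.py').read()
s=s.replace("""            if keep is not None: o.append(keep(x,r))
""","""            if keep is not None: o.append(keep(x,r)); o.append(keep(*fk((q+Q[i])/2,PR)))
""")
open('opt.py','w').write(s)
s=open('go.py').read()
a=s.index('def keep'); b=s.index('for paz')
s=s[:a]+'''def keep(x,r):
    p=x-10*r[:,2]; k=lambda v:np.clip(v,0,1)
    z=max(350*k((p[0]-440)/50)*k((-60-p[1])/60), 240*k((p[1]+260)/100), 110)
    return [max(0,z-p[2])/8, max(0,p[0]-640)/10]
'''+s[b:]
open('go.py','w').write(s)
E
time timeout 550 python3 go.py
```

```text
-7 8 cost 4.07 E 0.0 mm 0.068 0 tilt 30 [-0.62  0.63 -0.49  2.15  2.    1.5  -1.07]
-7 8 cost 6.94 E 0.0001 mm 0.067 0 tilt 38 [-0.54  0.66 -0.59  2.15  2.03  1.55 -1.04]
-7 8 cost 4.51 E 0.0001 mm 0.067 0 tilt 31 [-0.6   0.63 -0.51  2.15  2.01  1.51 -1.07]
-15 30 cost 6.95 E 0.0 mm 0.04 0 tilt 34 [-0.52  0.47 -0.57  1.99  1.55  1.2  -0.72]
-15 30 cost 2.82 E 0.0002 mm 0.068 0 tilt 25 [-0.53  0.46 -0.56  1.99  1.54  1.19 -0.72]
-15 30 cost 4.5 E 0.0001 mm 0.051 0 tilt 33 [-0.53  0.46 -0.56  1.99  1.54  1.19 -0.72]
real	1m1.792s
user	2m3.567s
sys	0m0.221s
```

```bash
cat > fol.py <<'E'
import sys
from opt import *
Q=np.load(sys.argv[1]); k=int(sys.argv[2]); log(); q=np.array(manip.state()['joints'])
rows([fk(t,PR) for t in Q[k:]])
q,E,mm,b=track(q,Q[k:]); print(E,mm,b,q.round(2))
E
python3 fol.py Q_-15_30_0.4.npy 0
```

```text
7.85 [ 0.812  0.29   0.079  2.523  4.151  0.708 -1.949] [ 423.4 -283.4  119.2] [[-0.61, 0.14, 0.78], [0.09, 0.99, -0.11], [-0.79, 0.0, -0.62]] 51.6829635283543
[-0.83, -0.35, -0.17, 0.48, -0.74, -0.04] x 6 pos [ 522. -403.  347.] z [ 0.89 -0.37 -0.26] 
[-0.91, -0.31, -0.07, 0.56, -0.77, 0.14] x 1 pos [ 561. -398.  347.] z [ 0.87 -0.42 -0.25] 
[-0.99, -0.23, 0.02, 0.61, -0.8, 0.25] x 1 pos [ 600. -379.  347.] z [ 0.86 -0.45 -0.24] 
[-1.04, -0.12, 0.09, 0.65, -0.82, 0.36] x 1 pos [ 630. -350.  347.] z [ 0.84 -0.48 -0.24] BAD
[-1.06, -0.01, 0.12, 0.72, -0.82, 0.46] x 1 pos [ 646. -317.  347.] z [ 0.82 -0.52 -0.24] BAD
[-1.05, 0.12, 0.11, 0.81, -0.81, 0.56] x 1 pos [ 647. -279.  347.] z [ 0.79 -0.57 -0.25] BAD
[-1.03, 0.28, 0.08, 0.88, -0.8, 0.62] x 1 pos [ 645. -230.  347.] z [ 0.76 -0.6  -0.26] BAD
[-1.02, 0.51, 0.06, 0.88, -0.79, 0.63] x 2 pos [ 647. -160.  347.] z [ 0.75 -0.6  -0.27] BAD
[-0.88, 0.76, 0.12, 0.83, -0.66, 0.59] x 2 pos [645. -84. 304.] z [ 0.76 -0.57 -0.33] 
[-0.79, 1.04, 0.15, 0.72, -0.55, 0.52] x 2 pos [647.  -1. 278.] z [ 0.77 -0.51 -0.38] BAD
[-0.72, 1.32, 0.15, 0.59, -0.47, 0.44] x 2 pos [645.  85. 262.] z [ 0.8  -0.44 -0.41] BAD
[-0.66, 1.61, 0.12, 0.45, -0.41, 0.36] x 2 pos [639. 172. 253.] z [ 0.82 -0.37 -0.44] BAD
[-0.56, 1.87, 0.06, 0.32, -0.34, 0.25] x 2 pos [618. 256. 243.] z [ 0.83 -0.29 -0.47] BAD
[-0.44, 2.12, -0.03, 0.2, -0.27, 0.13] x 2 pos [585. 335. 232.] z [ 0.84 -0.22 -0.5 ] BAD
0.00024573620151629755 0.06835259505268088 0 [-0.53  0.46 -0.56  1.99  1.54  1.19 -0.72]
```

```bash
cat >> opt.py <<'E'
U=toolR(-8,38.2).T@[0,0,1.]
def addcup():
    import coll
    e1=np.array([0,1.,0]); e2=np.cross(U,e1); c=np.array([0,0,-19.])
    ring=[c+h*U+r*(np.cos(t)*e1+np.sin(t)*e2) for h,r in((-34,26),(20,26),(42,33)) for t in np.linspace(0,6.28,9)[:-1]]
    coll.cl=np.vstack([coll.cl,ring])
E
python3 - <<'E'
from opt import *
addcup(); q0=np.array(manip.state()['joints']); Q=np.load('Q_-15_30_0.4.npy')
x,R=fk(Q[0],PR); s=manip.state(); R0=np.array(s['tool_rot'])
Rm=R0@Ro.from_rotvec(.5*Ro.from_matrix(R0.T@R).as_rotvec()).as_matrix()
W=[(np.array([435,-325,250.]),Rm),(x,R)]
rows(W); print(check(q0,W))
q,Qs=run(q0,*W[0],.02,None,0,True); q,Q2=run(q,*W[1],.02,None,0,True)
print([bad(*fk(v,PR)) for v in Qs+Q2], track(q,Q[1:])[1:])
E
```

```text
[-0.38, -0.13, -0.23, 0.24, -0.37, -0.02] x 3 pos [ 435. -325.  250.] z [ 0.86 -0.24 -0.45] 
[-0.83, -0.35, -0.17, 0.48, -0.74, -0.04] x 4 pos [ 522. -403.  347.] z [ 0.89 -0.37 -0.26] 
[ 435. -325.  250.] err 0.0000 [ 0.83  0.04  0.09  2.51  4.14  0.69 -2.05] maxstep 0.08
[ 522. -403.  347.] err 0.0000 [ 0.77  0.1   0.05  2.33  3.82  0.68 -1.89] maxstep 0.08
[ 0.76556092  0.09649321  0.04840404  2.32808452  3.82085051  0.68490958
 -1.8853929 ]
[False, False, False, False, False, False, False] (np.float64(0.0002428973467122447), np.float64(0.27094843405369273), 0)
```

Request:
carry_out(plan=[[[-0.2,-0.07,-0.12,0.12,-0.18,-0.01,-0.3],[-0.38,-0.13,-0.23,0.24,-0.37,-0.02,-0.3],[-0.38,-0.13,-0.23,0.24,-0.37,-0.02,-0.3],[-0.38,-0.13,-0.23,0.24,-0.37,-0.02,-0.3],[-0.6,-0.24,-0.2,0.36,-0.55,-0.03,-0.3],[-0.83,-0.35,-0.17,0.48,-0.74,-0.04,-0.3],[-0.83,-0.35,-0.17,0.48,-0.74,-0.04,-0.3],[-0.83,-0.35,-0.17,0.48,-0.74,-0.04,-0.3],[-0.91,-0.31,-0.07,0.56,-0.77,0.14,-0.3],[-0.99,-0.23,0.02,0.61,-0.8,0.25,-0.3],[-0.99,-0.23,0.02,0.61,-0.8,0.25,-0.3]]])

```text
time: 8.95
tool_pos: [602.4, -377.6, 345.5]
tool_rot: [[-0.223, 0.463, 0.858], [0.098, 0.886, -0.453], [-0.97, -0.017, -0.243]]
ft_force: [1.3, -1.5, -1.4]
width: 51.9
finger_force: 30.0
```

```bash
python3 fol.py Q_-15_30_0.4.npy 3
```

```text
8.95 [ 0.579  0.166 -0.037  2.268  3.234  0.619 -1.609] [ 602.4 -377.6  345.5] [[-0.22, 0.46, 0.86], [0.1, 0.89, -0.45], [-0.97, -0.02, -0.24]] 51.87562670267659
[-0.02, 0.12, 0.04, 0.06, -0.01, 0.1] x 1 pos [ 630. -350.  347.] z [ 0.84 -0.48 -0.24] 
[-0.02, 0.24, 0.03, 0.15, -0.01, 0.18] x 1 pos [ 646. -317.  347.] z [ 0.82 -0.52 -0.24] 
[-0.01, 0.36, -0.02, 0.26, 0.01, 0.25] x 1 pos [ 647. -279.  347.] z [ 0.79 -0.57 -0.25] 
[0.01, 0.5, -0.1, 0.34, 0.02, 0.3] x 1 pos [ 645. -230.  347.] z [ 0.76 -0.6  -0.26] 
[0.03, 0.71, -0.2, 0.35, 0.03, 0.31] x 2 pos [ 647. -160.  347.] z [ 0.75 -0.6  -0.27] 
[0.2, 0.93, -0.29, 0.29, 0.16, 0.25] x 2 pos [645. -84. 304.] z [ 0.76 -0.57 -0.33] 
[0.31, 1.19, -0.39, 0.18, 0.26, 0.19] x 2 pos [647.  -1. 278.] z [ 0.77 -0.51 -0.38] BAD
[0.39, 1.44, -0.51, 0.04, 0.34, 0.13] x 2 pos [645.  85. 262.] z [ 0.8  -0.44 -0.41] BAD
[0.45, 1.69, -0.65, -0.11, 0.4, 0.07] x 2 pos [639. 172. 253.] z [ 0.82 -0.37 -0.44] BAD
[0.53, 1.9, -0.83, -0.26, 0.47, -0.02] x 2 pos [618. 256. 243.] z [ 0.83 -0.29 -0.47] BAD
[0.61, 2.08, -1.03, -0.4, 0.53, -0.13] x 2 pos [585. 335. 232.] z [ 0.84 -0.22 -0.5 ] BAD
0.00024170726282969146 0.31910500112279294 0 [-0.52  0.47 -0.57  1.99  1.55  1.2  -0.72]
```

Request:
carry_out(plan=[[[-0.02,0.12,0.04,0.06,-0.01,0.1,-0.3],[-0.02,0.24,0.03,0.15,-0.01,0.18,-0.3],[-0.01,0.36,-0.02,0.26,0.01,0.25,-0.3],[0.01,0.5,-0.1,0.34,0.02,0.3,-0.3],[0.02,0.6,-0.15,0.34,0.03,0.3,-0.3],[0.03,0.71,-0.2,0.35,0.03,0.31,-0.3],[0.11,0.82,-0.25,0.32,0.1,0.28,-0.3],[0.2,0.93,-0.29,0.29,0.16,0.25,-0.3],[0.2,0.93,-0.29,0.29,0.16,0.25,-0.3]]])

```text
time: 9.85
tool_pos: [641.6, -81.5, 302.0]
tool_rot: [[-0.226, 0.61, 0.759], [0.247, 0.79, -0.561], [-0.942, 0.06, -0.329]]
ft_force: [0.7, -1.3, -0.9]
width: 51.8
finger_force: 30.0
```

```bash
python3 fol.py Q_-15_30_0.4.npy 9
```

```text
9.85 [-0.082  0.229 -0.285  2.243  1.841  1.002 -0.918] [641.6 -81.5 302. ] [[-0.23, 0.61, 0.76], [0.25, 0.79, -0.56], [-0.94, 0.06, -0.33]] 51.77553399965966
[0.14, 0.22, -0.11, -0.09, 0.1, -0.06] x 2 pos [647.  -1. 278.] z [ 0.77 -0.51 -0.38] 
[0.26, 0.44, -0.26, -0.22, 0.18, -0.13] x 2 pos [645.  85. 262.] z [ 0.8  -0.44 -0.41] 
[0.36, 0.65, -0.43, -0.37, 0.25, -0.2] x 2 pos [639. 172. 253.] z [ 0.82 -0.37 -0.44] 
[0.48, 0.83, -0.62, -0.51, 0.32, -0.3] x 2 pos [618. 256. 243.] z [ 0.83 -0.29 -0.47] 
[0.61, 0.97, -0.85, -0.64, 0.38, -0.42] x 2 pos [585. 335. 232.] z [ 0.84 -0.22 -0.5 ] 
7.532416447529018e-06 0.3465344068269265 0 [-0.51  0.47 -0.58  1.99  1.55  1.2  -0.72]
```

Request:
carry_out(plan=[[[0.07,0.11,-0.05,-0.04,0.05,-0.03,-0.3],[0.14,0.22,-0.11,-0.09,0.1,-0.06,-0.3],[0.2,0.33,-0.18,-0.15,0.14,-0.09,-0.3],[0.26,0.44,-0.26,-0.22,0.18,-0.13,-0.3],[0.31,0.54,-0.34,-0.29,0.21,-0.16,-0.3],[0.36,0.65,-0.43,-0.37,0.25,-0.2,-0.3],[0.42,0.74,-0.52,-0.44,0.28,-0.25,-0.3],[0.48,0.83,-0.62,-0.51,0.32,-0.3,-0.3],[0.55,0.9,-0.73,-0.57,0.35,-0.36,-0.3],[0.61,0.97,-0.85,-0.64,0.38,-0.42,-0.3],[0.61,0.97,-0.85,-0.64,0.38,-0.42,-0.3],[0.61,0.97,-0.85,-0.64,0.38,-0.42,-0.3]]])

```text
time: 11.05
tool_pos: [586.2, 332.7, 232.1]
tool_rot: [[-0.482, 0.263, 0.836], [0.13, 0.965, -0.228], [-0.867, -0.002, -0.499]]
ft_force: [1.0, -0.5, -2.0]
width: 51.8
finger_force: 30.0
```

```bash
cat > pour2.py <<'E'
from opt import *
addcup(); log(); q=np.array(manip.state()['joints']); tank=np.array([568,337,0])
def pose(az,th,r,z,dy=0):
    R=toolR(az,th,r); G=tank+[0.117*dy,0.993*dy,z]; return G+19*R[:,2],R
# mouth swings to one side when rolling; find sign: rim direction at roll -110
for r in(-90,-130): print(r,'cup up dir',(toolR(-7,8,r)@U).round(2))
for W in ([pose(-7,8,0,215),pose(-7,8,-30,205,0),pose(-7,8,-70,198),pose(-7,8,-110,198),pose(-7,8,-150,198)],):
    check(q,W); print([bad(*w) for w in W]); rows(W)
c=shot('side'); cv2.imwrite('pics/s3.png',cv2.resize(c['pixels'][150:384,200:420],None,fx=2.5,fy=2.5)[:,:,::-1])
E
python3 pour2.py
```

```text
11.05 [-0.514  0.469 -0.575  1.993  1.548  1.204 -0.717] [586.2 332.7 232.1] [[-0.48, 0.26, 0.84], [0.13, 0.96, -0.23], [-0.87, -0.0, -0.5]] 51.81240707339374
-90 cup up dir [-0.51  0.85  0.09]
-130 cup up dir [-0.6   0.68 -0.41]
[587. 335. 212.] err 0.0000 [-0.66  0.66 -0.44  2.16  2.01  1.51 -1.12] maxstep 0.15
[587. 335. 202.] err 0.0000 [-0.72  0.67 -0.36  2.16  2.    1.49 -0.64] maxstep 0.12
[587. 335. 195.] err 0.0000 [-0.8   0.67 -0.27  2.16  1.98  1.45  0.02] maxstep 0.13
[587. 335. 195.] err 0.0000 [-0.88  0.66 -0.18  2.16  1.96  1.4   0.7 ] maxstep 0.14
[587. 335. 195.] err 0.0000 [-0.95  0.66 -0.1   2.16  1.94  1.36  1.38] maxstep 0.14
[False, False, False, False, False]
[0.06, 0.01, 0.03, -0.26, -0.73, -0.09] x 3 pos [587. 335. 212.] z [ 0.98 -0.12 -0.14] 
[0.09, 0.01, 0.05, -0.07, -0.78, -1.07] x 4 pos [587. 335. 202.] z [ 0.98 -0.12 -0.14] BAD
[0.11, 0.01, 0.06, 0.22, -0.8, -2.39] x 5 pos [587. 335. 195.] z [ 0.98 -0.12 -0.14] BAD
[0.11, 0.01, 0.06, 0.53, -0.75, -3.7] x 5 pos [587. 335. 195.] z [ 0.98 -0.12 -0.14] BAD
[0.11, 0.01, 0.06, 0.87, -0.6, -5.0] x 5 pos [587. 335. 195.] z [ 0.98 -0.12 -0.14] BAD
```

View pics/s3.png

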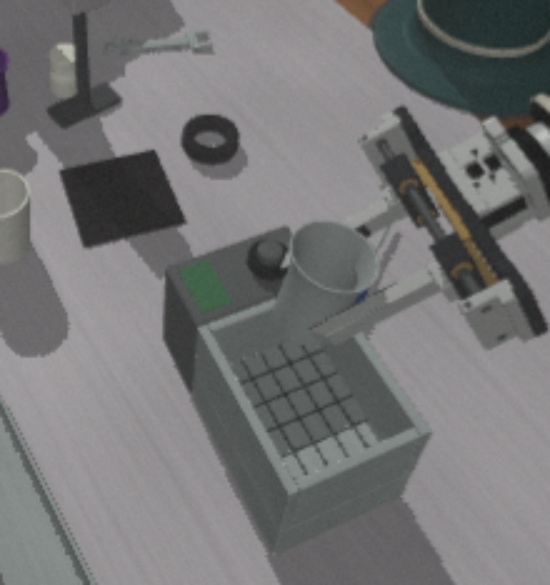

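The picture shows the cup held over the tank, at (330,265) in the crop. The tank floor is still empty and the button is clear at (268,255). The grip slants 38°, so the pour needs the tool nose raised and almost a half roll.

```bash
cat > pour3.py <<'E'
from opt import *
addcup(); q0=np.array(manip.state()['joints']); tank=np.array([565,338,0])
def pose(az,th,r,z,dx=0,dy=0):
    R=toolR(az,th,r); G=tank+[0.117*dy+.993*dx,0.993*dy-.117*dx,z]; return G+19*R[:,2],R
S=[(8,0,235,15,-15),(0,-45,235,15,-30),(-5,-80,235,15,-35),(-10,-120,235,15,-30),(-12,-150,225,15,-15),(-14,-180,205,15,0),(-14,-180,190,10,0)]
for az in(-7,5):
    W=[pose(az,t,r,z,dx,dy) for t,r,z,dx,dy in S]
    q=q0; 
    for k,w in enumerate(W):
        q,Qs=run(q,*w,.02,None,0,True); g=w[0]-19*w[1][:,2]; up=w[1]@U; m=g+42*up; 
        dn=np.array([0,0,-1])+up*up[2]; dn/=np.linalg.norm(dn)+1e-9
        print(az,S[k],'err %.4f'%np.linalg.norm(err(q,*w)),q.round(2),'bad',[int(bad(*fk(v,PR))) for v in Qs],'up',up.round(2),'lip',(m+33*dn).round())
rows([pose(-7,t,r,z,dx,dy) for t,r,z,dx,dy in S])
E
python3 pour3.py
```

```text
-7 (8, 0, 235, 15, -15) err 0.0001 [-0.62  0.61 -0.44  2.17  2.02  1.47 -1.1 ] bad [0, 0, 0] up [-0.5   0.06  0.86] lip [529. 327. 255.]
-7 (0, -45, 235, 15, -30) err 0.0000 [-0.75  0.67 -0.28  2.2   2.08  1.58 -0.46] bad [0, 0, 0, 0, 0, 0] up [-0.55  0.63  0.56] lip [541. 347. 231.]
-7 (-5, -80, 235, 15, -35) err 0.0000 [-0.85  0.72 -0.15  2.21  2.09  1.64  0.07] bad [0, 0, 0, 0, 0] up [-0.53  0.84  0.08] lip [552. 339. 206.]
-7 (-10, -120, 235, 15, -30) err 0.0000 [-0.96  0.79 -0.02  2.18  2.07  1.68  0.68] bad [0, 0, 1, 0, 0] up [-0.45  0.74 -0.49] lip [566. 324. 186.]
-7 (-12, -150, 225, 15, -15) err 0.0000 [-1.05  0.85  0.06  2.14  2.03  1.67  1.17] bad [0, 0, 0, 0] up [-0.41  0.45 -0.79] lip [579. 321. 172.]
-7 (-14, -180, 205, 15, 0) err 0.0000 [-1.12  0.93  0.14  2.09  1.99  1.66  1.64] bad [0, 0, 0, 0] up [-0.41  0.05 -0.91] lip [593. 335. 153.]
-7 (-14, -180, 190, 10, 0) err 0.0000 [-1.13  0.96  0.13  2.08  1.97  1.68  1.62] bad [1] up [-0.41  0.05 -0.91] lip [588. 335. 138.]
5 (8, 0, 235, 15, -15) err 0.0001 [-0.53  0.56 -0.43  2.29  2.3   1.37 -1.17] bad [0, 0, 0, 0] up [
[... 831 characters left out ...]
8  1.65  1.43] bad [1] up [-0.41 -0.04 -0.91] lip [588. 338. 138.]
[-0.02, -0.03, 0.04, -0.26, -0.73, -0.09] x 3 pos [597. 319. 232.] z [ 0.98 -0.12 -0.14] 
[-0.03, -0.08, 0.04, 0.13, -1.05, -1.53] x 6 pos [595. 304. 235.] z [ 0.99 -0.12  0.  ] BAD
[-0.04, -0.1, 0.04, 0.58, -1.16, -2.63] x 5 pos [595. 299. 237.] z [ 0.99 -0.12  0.09] BAD
[-0.04, -0.08, 0.03, 1.22, -1.09, -3.85] x 5 pos [595. 304. 238.] z [ 0.98 -0.12  0.17] BAD
[-0.01, -0.03, 0.04, 1.71, -0.85, -4.74] x 4 pos [597. 319. 229.] z [ 0.97 -0.12  0.21] BAD
[0.05, 0.02, 0.07, -2.22, 0.43, 5.52] x 4 pos [598. 334. 210.] z [ 0.96 -0.12  0.24] BAD
[0.1, 0.02, 0.08, -2.22, 0.43, 5.52] x 1 pos [593. 335. 195.] z [ 0.96 -0.12  0.24] BAD
```

```bash
cat > chain.py <<'E'
from pour3 import *
def chain(S,az=-7):
    s=manip.state(); p,R=np.array(s['tool_pos']),np.array(s['tool_rot'])
    for t in S:
        w=pose(az,*t); print(t); rows([w],p,R); p,R=w
E
python3 - <<'E' | sed -n '/^CH/,$p'
from chain import *
print('CH'); chain([(8,0,235,15,-15),(4,-27,235,15,-25),(0,-54,238,15,-32),(-5,-81,240,15,-35),(-8,-107,242,15,-33),(-11,-133,235,15,-25),(-13,-158,220,15,-10),(-14,-180,205,15,0)])
E
```

```text
CH
(8, 0, 235, 15, -15)
[-0.02, -0.03, 0.04, -0.26, -0.73, -0.09] x 3 pos [597. 319. 232.] z [ 0.98 -0.12 -0.14] 
(4, -27, 235, 15, -25)
[-0.0, -0.03, 0.0, 0.03, -0.13, -0.9] x 4 pos [596. 309. 234.] z [ 0.99 -0.12 -0.07] 
(0, -54, 238, 15, -32)
[-0.0, -0.03, -0.0, 0.09, -0.1, -0.9] x 4 pos [595. 302. 238.] z [ 0.99 -0.12  0.  ] 
(-5, -81, 240, 15, -35)
[0.0, -0.02, -0.0, 0.16, -0.06, -0.9] x 4 pos [595. 299. 242.] z [ 0.99 -0.12  0.09] 
(-8, -107, 242, 15, -33)
[-0.01, -0.01, 0.0, 0.1, 0.01, -0.87] x 4 pos [595. 301. 245.] z [ 0.98 -0.12  0.14] 
(-11, -133, 235, 15, -25)
[-0.03, 0.01, -0.0, 0.09, 0.05, -0.87] x 4 pos [595. 309. 239.] z [ 0.97 -0.12  0.19] 
(-13, -158, 220, 15, -10)
[-0.07, 0.0, -0.01, 0.04, 0.06, -0.83] x 3 pos [597. 324. 224.] z [ 0.97 -0.12  0.22] 
(-14, -180, 205, 15, 0)
[-0.06, -0.01, -0.01, 0.01, 0.03, -0.73] x 3 pos [598. 334. 210.] z [ 0.96 -0.12  0.24]
```

Request:
carry_out(plan=[[[-0.02,-0.03,0.04,-0.26,-0.73,-0.09,-0.3],[-0.02,-0.03,0.04,-0.26,-0.73,-0.09,-0.3],[-0.02,-0.03,0.04,-0.26,-0.73,-0.09,-0.3],[-0.02,-0.03,0.04,-0.26,-0.73,-0.09,-0.3]]])

```text
time: 11.5
tool_pos: [597.2, 318.0, 229.8]
tool_rot: [[-0.138, 0.124, 0.983], [0.012, 0.992, -0.124], [-0.99, -0.006, -0.138]]
ft_force: [0.5, -0.0, -1.6]
width: 51.6
finger_force: 30.0
```

Request:
carry_out(plan=[[[0,-0.03,0,0.03,-0.13,-0.9,-0.3],[0,-0.03,0,0.03,-0.13,-0.9,-0.3],[0,-0.03,0,0.03,-0.13,-0.9,-0.3],[0,-0.03,0,0.03,-0.13,-0.9,-0.3]]])

```text
time: 11.9
tool_pos: [597.3, 310.5, 233.4]
tool_rot: [[-0.119, 0.081, 0.99], [-0.445, 0.887, -0.126], [-0.888, -0.456, -0.069]]
ft_force: [-0.4, 0.2, -0.8]
width: 51.7
finger_force: 30.0
```

Request:
carry_out(plan=[[[0,-0.03,0,0.09,-0.1,-0.9,-0.3],[0,-0.03,0,0.09,-0.1,-0.9,-0.3],[0,-0.03,0,0.09,-0.1,-0.9,-0.3],[0,-0.03,0,0.09,-0.1,-0.9,-0.3]]])

```text
time: 12.3
tool_pos: [596.4, 302.8, 237.4]
tool_rot: [[-0.102, 0.075, 0.992], [-0.802, 0.583, -0.127], [-0.588, -0.809, 0.001]]
ft_force: [0.3, -0.1, -0.8]
width: 51.6
finger_force: 30.0
```

```bash
python3 - <<'E' | sed -n '/^CH/,$p'
from chain import *
print('CH'); log(); w=pose(-7,0,-54,238,15,-32); print(w[0].round(1)); chain([(-5,-81,240,15,-35)])
E
```

```text
CH
12.3 [-0.763  0.665 -0.256  2.203  2.072  1.573 -0.3  ] [596.4 302.8 237.4] [[-0.1, 0.08, 0.99], [-0.8, 0.58, -0.13], [-0.59, -0.81, 0.0]] 51.64258827350329
[595.  302.2 238. ]
(-5, -81, 240, 15, -35)
[0.0, -0.02, -0.0, 0.15, -0.07, -0.9] x 4 pos [595. 299. 242.] z [ 0.99 -0.12  0.09]
```

Tracking is exact, so I'll carry on through the pour.

Request:
carry_out(plan=[[[0,-0.02,0,0.15,-0.07,-0.9,-0.3],[0,-0.02,0,0.15,-0.07,-0.9,-0.3],[0,-0.02,0,0.15,-0.07,-0.9,-0.3],[0,-0.02,0,0.15,-0.07,-0.9,-0.3]]])

```text
time: 12.7
tool_pos: [595.8, 299.4, 242.0]
tool_rot: [[-0.107, 0.104, 0.989], [-0.982, 0.146, -0.122], [-0.157, -0.984, 0.087]]
ft_force: [0.7, -0.1, -0.9]
width: 51.7
finger_force: 30.0
```

Request:
carry_out(plan=[[[-0.01,-0.01,0,0.05,0.01,-0.3,-0.3],[-0.01,-0.01,0,0.08,0.01,-0.6,-0.3],[-0.01,-0.01,0,0.1,0.01,-0.87,-0.3],[-0.01,-0.01,0,0.1,0.01,-0.87,-0.3]]])

```text
time: 13.1
tool_pos: [595.7, 302.1, 245.6]
tool_rot: [[-0.158, 0.096, 0.983], [-0.944, -0.305, -0.122], [0.288, -0.948, 0.138]]
ft_force: [-0.5, 0.3, -1.5]
width: 51.7
finger_force: 30.0
```

Request:
carry_out(plan=[[[-0.03,0.01,0,0.05,0.03,-0.3,-0.3],[-0.03,0.01,0,0.08,0.05,-0.6,-0.3],[-0.03,0.01,0,0.09,0.05,-0.87,-0.3],[-0.03,0.01,0,0.09,0.05,-0.87,-0.3]]])

```text
time: 13.5
tool_pos: [597.4, 309.7, 240.1]
tool_rot: [[-0.219, 0.056, 0.974], [-0.711, -0.693, -0.12], [0.669, -0.719, 0.191]]
ft_force: [-0.3, 0.4, -1.3]
width: 51.5
finger_force: 30.0
```

Request:
carry_out(plan=[[[-0.07,0,-0.01,0.04,0.06,-0.3,-0.3],[-0.07,0,-0.01,0.04,0.06,-0.6,-0.3],[-0.07,0,-0.01,0.04,0.06,-0.83,-0.3],[-0.07,0,-0.01,0.04,0.06,-0.83,-0.3]]])

```text
time: 13.9
tool_pos: [599.0, 325.0, 225.5]
tool_rot: [[-0.256, -0.028, 0.966], [-0.35, -0.929, -0.119], [0.901, -0.369, 0.228]]
ft_force: [-1.0, -0.1, -0.9]
width: 51.6
finger_force: 30.0
```

Request:
carry_out(plan=[[[-0.06,-0.01,-0.01,0.01,0.03,-0.3,-0.3],[-0.06,-0.01,-0.01,0.01,0.03,-0.6,-0.3],[-0.06,-0.01,-0.01,0.01,0.03,-0.73,-0.3],[-0.06,-0.01,-0.01,0.01,0.03,-0.73,-0.3],[-0.06,-0.01,-0.01,0.01,0.03,-0.73,-0.3],[-0.06,-0.01,-0.01,0.01,0.03,-0.73,-0.3]]])

```text
time: 14.5
tool_pos: [600.9, 334.1, 209.9]
tool_rot: [[-0.244, -0.119, 0.963], [0.024, -0.993, -0.117], [0.97, -0.006, 0.245]]
ft_force: [-0.3, -1.0, -0.3]
width: 51.6
finger_force: 30.0
```

```bash
python3 - <<'E'
from h import *
log()
c=shot('side'); cv2.imwrite('pics/s4.png',cv2.resize(c['pixels'][200:384,220:420],None,fx=3,fy=3)[:,:,::-1])
E
```

```text
14.5 [-1.113  0.929  0.137  2.085  1.995  1.664  1.641] [600.9 334.1 209.9] [[-0.24, -0.12, 0.96], [0.02, -0.99, -0.12], [0.97, -0.01, 0.24]] 51.60258703138087
```

View pics/s4.png

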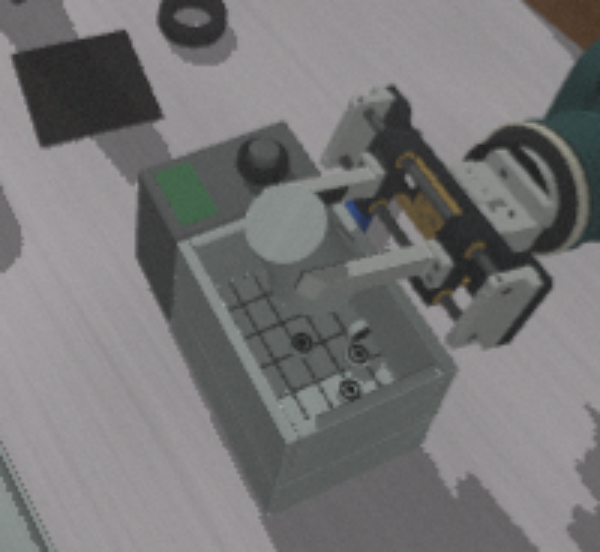

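The crop shows the cup inverted, with four bearings visible on the tank floor at (302,342), (358,330), (358,353) and (349,389). The rest may be hidden behind the cup. I'll shake briefly, then roll back and check.

Request:
carry_out(plan=[[[0.04,0,0,0,0.25,0,-0.3],[-0.02,0,0,0,-0.1,0,-0.3],[0.04,0,0,0,0.25,0,-0.3],[-0.02,0,0,0,-0.1,0,-0.3],[0.03,0,0,0,0,0,-0.3],[0.03,0,0,0,0,0,-0.3]]])

```text
time: 15.15
tool_pos: [598.4, 334.7, 221.7]
tool_rot: [[-0.248, -0.12, 0.961], [0.025, -0.993, -0.117], [0.968, -0.005, 0.25]]
ft_force: [-0.0, -1.1, -1.1]
width: 51.8
finger_force: 30.0
```

```bash
python3 - <<'E' | sed -n '/^CH/,$p'
from chain import *
print('CH'); log(); chain([(-12,-155,232,15,-15),(-9,-128,240,15,-28),(-7,-100,242,15,-33),(-4,-73,240,15,-33),(0,-46,238,15,-30),(6,-19,236,15,-20),(20,0,236,15,-15)])
E
```

```text
CH
15.15 [-1.118  0.906  0.138  2.094  1.995  1.665  1.656] [598.4 334.7 221.7] [[-0.25, -0.12, 0.96], [0.03, -0.99, -0.12], [0.97, -0.0, 0.25]] 51.84419408650081
(-12, -155, 232, 15, -15)
[0.05, 0.05, 0.01, -0.02, -0.08, 0.82] x 3 pos [597. 319. 236.] z [ 0.97 -0.12  0.21] 
(-9, -128, 240, 15, -28)
[0.04, 0.03, 0.01, -0.06, -0.08, 0.9] x 4 pos [595. 306. 243.] z [ 0.98 -0.12  0.16] 
(-7, -100, 242, 15, -33)
[0.02, 0.01, 0.0, -0.06, -0.03, 0.93] x 4 pos [595. 301. 244.] z [ 0.99 -0.12  0.12] 
(-4, -73, 240, 15, -33)
[-0.0, 0.01, -0.0, -0.1, 0.01, 0.9] x 4 pos [595. 301. 241.] z [ 0.99 -0.12  0.07] 
(0, -46, 238, 15, -30)
[-0.01, 0.01, -0.0, -0.12, 0.07, 0.9] x 4 pos [595. 304. 238.] z [ 0.99 -0.12  0.  ] 
(6, -19, 236, 15, -20)
[-0.01, 0.03, -0.0, -0.11, 0.17, 0.9] x 4 pos [596. 314. 234.] z [ 0.99 -0.12 -0.1 ] 
(20, 0, 236, 15, -15)
[0.01, 0.02, -0.0, -0.08, 0.46, 0.63] x 3 pos [596. 319. 230.] z [ 0.93 -0.11 -0.34]
```

Request:
carry_out(plan=[[[0.05,0.05,0.01,-0.02,-0.08,0.82,-0.3],[0.05,0.05,0.01,-0.02,-0.08,0.82,-0.3],[0.05,0.05,0.01,-0.02,-0.08,0.82,-0.3],[0.05,0.05,0.01,-0.02,-0.08,0.82,-0.3]]])

```text
time: 15.55
tool_pos: [596.3, 319.5, 236.3]
tool_rot: [[-0.238, -0.025, 0.971], [-0.397, -0.91, -0.12], [0.887, -0.414, 0.207]]
ft_force: [-0.3, 0.6, -1.1]
width: 51.9
finger_force: 30.0
```

Request:
carry_out(plan=[[[0.04,0.03,0.01,-0.06,-0.08,0.9,-0.3],[0.04,0.03,0.01,-0.06,-0.08,0.9,-0.3],[0.04,0.03,0.01,-0.06,-0.08,0.9,-0.3],[0.04,0.03,0.01,-0.06,-0.08,0.9,-0.3]]])

```text
time: 15.95
tool_pos: [596.1, 306.3, 242.9]
tool_rot: [[-0.19, 0.045, 0.981], [-0.768, -0.629, -0.12], [0.612, -0.776, 0.154]]
ft_force: [0.8, 0.3, -0.7]
width: 51.8
finger_force: 30.0
```

Request:
carry_out(plan=[[[0.02,0.01,0,-0.06,-0.03,0.93,-0.3],[0.02,0.01,0,-0.06,-0.03,0.93,-0.3],[0.02,0.01,0,-0.06,-0.03,0.93,-0.3],[0.02,0.01,0,-0.06,-0.03,0.93,-0.3]]])

```text
time: 16.35
tool_pos: [595.1, 299.8, 243.5]
tool_rot: [[-0.139, 0.095, 0.986], [-0.974, -0.194, -0.119], [0.18, -0.976, 0.119]]
ft_force: [0.5, 0.3, -0.7]
width: 51.4
finger_force: 30.0
```

Request:
carry_out(plan=[[[0,0.01,0,-0.1,0.01,0.9,-0.3],[0,0.01,0,-0.1,0.01,0.9,-0.3],[0,0.01,0,-0.1,0.01,0.9,-0.3],[0,0.01,0,-0.1,0.01,0.9,-0.3]]])

```text
time: 16.75
tool_pos: [595.4, 299.2, 240.5]
tool_rot: [[-0.098, 0.099, 0.99], [-0.954, 0.274, -0.122], [-0.283, -0.957, 0.067]]
ft_force: [-0.8, 0.6, -0.5]
width: 51.7
finger_force: 30.0
```

Request:
carry_out(plan=[[[-0.01,0.01,0,-0.12,0.07,0.9,-0.3],[-0.01,0.01,0,-0.12,0.07,0.9,-0.3],[-0.01,0.01,0,-0.12,0.07,0.9,-0.3],[-0.01,0.01,0,-0.12,0.07,0.9,-0.3]]])

```text
time: 17.15
tool_pos: [595.9, 302.9, 238.3]
tool_rot: [[-0.093, 0.08, 0.992], [-0.721, 0.683, -0.122], [-0.687, -0.726, -0.005]]
ft_force: [-0.9, 0.0, -0.5]
width: 52.1
finger_force: 30.0
```

Request:
carry_out(plan=[[[-0.01,0.03,0,-0.11,0.17,0.9,-0.3],[-0.01,0.03,0,-0.11,0.17,0.9,-0.3],[-0.01,0.03,0,-0.11,0.17,0.9,-0.3],[-0.01,0.03,0,-0.11,0.17,0.9,-0.3]]])

```text
time: 17.55
tool_pos: [597.0, 311.2, 233.8]
tool_rot: [[-0.144, 0.079, 0.986], [-0.32, 0.939, -0.122], [-0.936, -0.333, -0.11]]
ft_force: [0.1, -0.2, 0.3]
width: 51.4
finger_force: 30.0
```

Request:
carry_out(plan=[[[0.01,0.02,0,-0.08,0.46,0.63,-0.3],[0.01,0.02,0,-0.08,0.46,0.63,-0.3],[0.01,0.02,0,-0.08,0.46,0.63,-0.3],[0.01,0.02,0,-0.08,0.46,0.63,-0.3]]])

```text
time: 17.95
tool_pos: [597.7, 315.5, 230.3]
tool_rot: [[-0.344, 0.12, 0.931], [0.031, 0.993, -0.116], [-0.938, -0.011, -0.345]]
ft_force: [-0.8, 0.3, -1.6]
width: 51.6
finger_force: 30.0
```

```bash
cat > go2.py <<'E'
from opt import *
addcup(); log(); q0=np.array(manip.state()['joints'])
def keep(x,r):
    p=x-10*r[:,2]; k=lambda v:np.clip(v,0,1)
    z=max(225*k((p[1]-60)/90),150)
    return [max(0,z-p[2])/8, max(0,p[0]-640)/10]
for az,th in((-30,38.2),(-20,38.2),(0,38.2),(20,38.2)):
    R=toolR(az,th); g=np.array([557,0,4+34+120])+19*R[:,2]
    Q,c=optpath(q0,g,R,U,keep=keep,N=10); q,E,mm,b=track(q0,Q)
    W=[(g-[0,0,119.],R)]; q2,Qs=run(q,*W[0],.02,None,0,True)
    print(az,round(c,2),E.round(4),mm.round(3),b,q.round(2),q2.round(2),np.linalg.norm(err(q2,*W[0])).round(4),[int(bad(*fk(v,PR))) for v in Qs])
    np.save(f'P_{az}.npy',Q)
E
python3 go2.py; python3 - <<'E'
from h import *
c=shot('top'); a=cv2.resize(c['pixels'][130:230,80:280],None,fx=4,fy=4,interpolation=2)[:,:,::-1]
cv2.imwrite('pics/t5.png',a)
E
```

```text
17.95 [-0.539  0.474 -0.489  2.148  1.865  1.203 -0.913] [597.7 315.5 230.3] [[-0.34, 0.12, 0.93], [0.03, 0.99, -0.12], [-0.94, -0.01, -0.35]] 51.64347725972523
-30 0.1 0.0 0.214 0 [-0.14  0.31 -0.32  2.36  1.76  0.8  -0.92] [-0.15  0.64 -0.3   2.36  2.06  0.97 -1.28] 0.0 [0, 0, 1]
-20 0.15 0.0 0.15 0 [-0.07  0.27 -0.3   2.42  2.03  0.67 -0.99] [-0.06  0.63 -0.31  2.42  2.33  0.94 -1.31] 0.0 [0, 0, 1]
0 0.49 0.0 0.094 0 [ 0.18  0.23 -0.3   2.48  2.85  0.48 -1.33] [ 0.17  0.62 -0.29  2.48  2.94  0.86 -1.35] 0.0 [0, 0, 1]
20 1.39 0.0001 0.148 0 [ 0.51  0.28 -0.38  2.42  3.88  0.47 -1.85] [ 0.39  0.62 -0.25  2.43  3.62  0.74 -1.48] 0.0 [0, 1, 1]
```

View pics/t5.png

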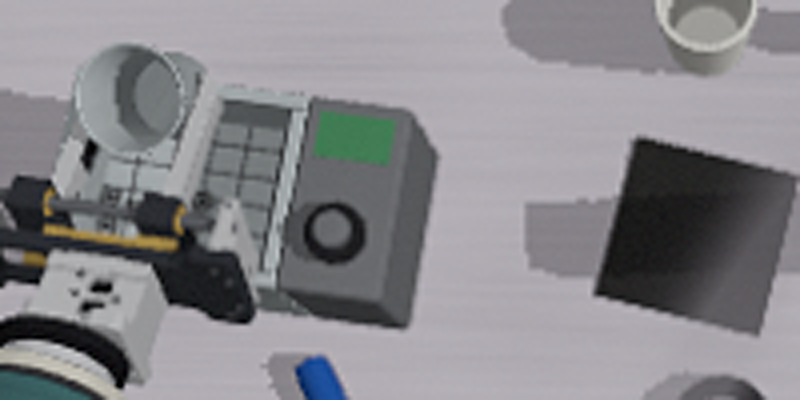

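The top crop shows the upright cup with its floor empty, at (155,95), and the mat clear at (690,235). Next I'll carry the cup to the mat.

```bash
python3 fol.py P_-30.npy 0
```

```text
18.0 [-0.54   0.476 -0.489  2.149  1.866  1.206 -0.913] [597.4 315.3 229.4] [[-0.34, 0.12, 0.93], [0.03, 0.99, -0.12], [-0.94, -0.01, -0.34]] 51.98107298653077
[0.01, -0.11, 0.04, 0.07, 0.06, 0.04] x 1 pos [605. 282. 224.] z [ 0.92 -0.15 -0.37] 
[0.0, -0.21, 0.08, 0.13, 0.11, 0.08] x 1 pos [612. 249. 221.] z [ 0.9  -0.18 -0.4 ] 
[-0.01, -0.32, 0.11, 0.2, 0.14, 0.12] x 1 pos [618. 215. 221.] z [ 0.88 -0.22 -0.41] 
[-0.03, -0.43, 0.14, 0.27, 0.17, 0.17] x 1 pos [623. 181. 224.] z [ 0.87 -0.25 -0.43] 
[-0.01, -0.55, 0.16, 0.34, 0.22, 0.21] x 1 pos [623. 146. 217.] z [ 0.85 -0.28 -0.45] 
[0.05, -0.66, 0.17, 0.41, 0.31, 0.24] x 1 pos [616. 113. 200.] z [ 0.82 -0.31 -0.49] 
[0.11, -0.77, 0.17, 0.47, 0.39, 0.27] x 1 pos [607.  82. 184.] z [ 0.78 -0.33 -0.53] 
[0.16, -0.87, 0.17, 0.54, 0.46, 0.31] x 1 pos [596.  51. 170.] z [ 0.75 -0.35 -0.56] 
[0.21, -0.98, 0.15, 0.6, 0.53, 0.35] x 1 pos [584.  21. 158.] z [ 0.72 -0.37 -0.59] 
[0.26, -1.07, 0.14, 0.66, 0.6, 0.4] x 1 pos [570.  -7. 146.] z [ 0.68 -0.39 -0.62] BAD
5.69885599610416e-06 0.21366444515180616 0 [-0.14  0.31 -0.32  2.36  1.76  0.8  -0.92]
```

Request:
carry_out(plan=[[[0.01,-0.11,0.04,0.07,0.06,0.04,-0.3],[0,-0.21,0.08,0.13,0.11,0.08,-0.3],[-0.01,-0.32,0.11,0.2,0.14,0.12,-0.3],[-0.03,-0.43,0.14,0.27,0.17,0.17,-0.3],[-0.01,-0.55,0.16,0.34,0.22,0.21,-0.3],[0.05,-0.66,0.17,0.41,0.31,0.24,-0.3],[0.11,-0.77,0.17,0.47,0.39,0.27,-0.3],[0.16,-0.87,0.17,0.54,0.46,0.31,-0.3],[0.21,-0.98,0.15,0.6,0.53,0.35,-0.3],[0.21,-0.98,0.15,0.6,0.53,0.35,-0.3],[0.21,-0.98,0.15,0.6,0.53,0.35,-0.3]]])

```text
time: 19.1
tool_pos: [581.6, 20.6, 155.4]
tool_rot: [[-0.526, 0.462, 0.714], [0.272, 0.887, -0.373], [-0.806, -0.001, -0.592]]
ft_force: [-0.2, 0.3, -1.3]
width: 51.7
finger_force: 30.0
```

```bash
python3 - <<'E'
from opt import *
log(); R=toolR(-30,38.25); c=np.array([557,0,0]); xy=c+15*np.array([np.cos(-np.pi/6),np.sin(-np.pi/6),0])
rows([(xy+[0,0,60],R),(xy+[0,0,26.5],R)])
c=shot('side'); 
cv2.imwrite('pics/s6.png',cv2.resize(c['pixels'][150:384,180:400],None,fx=2.5,fy=2.5,interpolation=2)[:,:,::-1])
E
```

```text
19.1 [-0.172  0.323 -0.343  2.339  1.772  0.838 -0.922] [581.6  20.6 155.4] [[-0.53, 0.46, 0.71], [0.27, 0.89, -0.37], [-0.81, -0.0, -0.59]] 51.7412857729883
[0.25, -0.1, 0.2, 0.06, 0.06, 0.05] x 3 pos [570.  -7.  60.] z [ 0.68 -0.39 -0.62] 
[0.34, -0.1, 0.26, 0.06, 0.06, 0.05] x 1 pos [570.  -7.  26.] z [ 0.68 -0.39 -0.62]
```

View pics/s6.png

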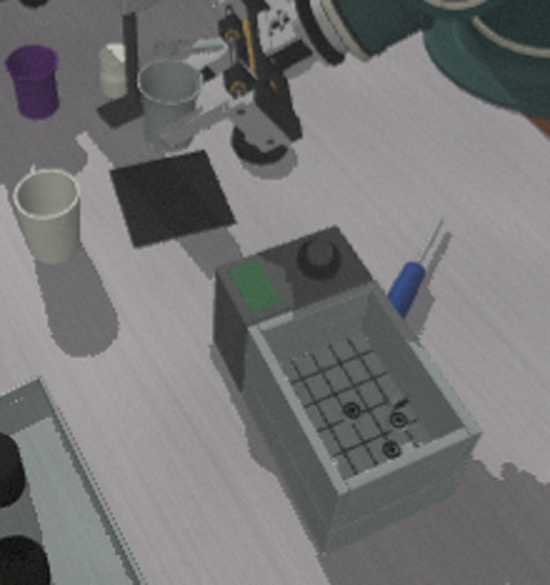

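The crop shows the cup held over the mat, and bearings in the tank at (352,410), (399,419), (392,449) and (402,405). I'll count them from the top camera, which now has a clear view.

```bash
python3 - <<'E'
from h import *
c=shot('top'); a=cv2.resize(c['pixels'][143:208,85:190],None,fx=6,fy=6,interpolation=2)[:,:,::-1]
s=shot('side'); b=cv2.resize(s['pixels'][265:350,280:375],None,fx=6,fy=6,interpolation=2)[:,:,::-1]
b=cv2.resize(b,None,fx=a.shape[0]/b.shape[0]*.5,fy=a.shape[0]/b.shape[0]*.5)
a=cv2.resize(c['pixels'][143:208,85:190],None,fx=5.2,fy=7,interpolation=2)[:,:,::-1]
cv2.imwrite('pics/t7.png',a)
P=cloud(c); R=cv2.Rodrigues(np.array([0,0,0.]))[0]
E
```

```text
(no output)
```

View pics/t7.png

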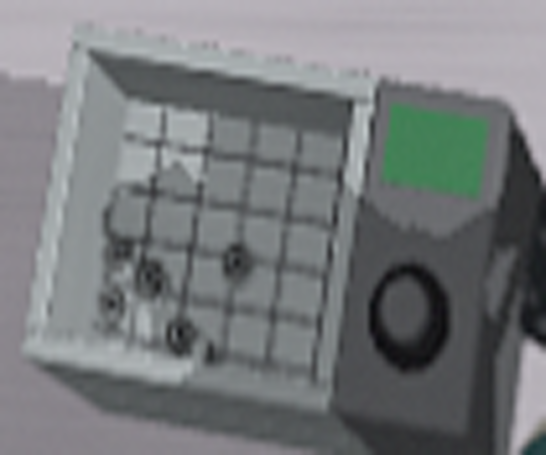

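Six bearings lie in the tank: (122,250), (152,277), (112,303), (182,335), (237,262) and, partly behind the wall, (210,350). That was the tenth picture, so further checks are numeric only. I'll place the cup now.

Request:
carry_out(plan=[[[0.12,-0.05,0.1,0.03,0.03,0.02,-0.3],[0.2,-0.1,0.17,0.06,0.06,0.05,-0.3],[0.25,-0.1,0.2,0.06,0.06,0.05,-0.3],[0.28,-0.1,0.22,0.06,0.06,0.05,-0.3],[0.31,-0.1,0.24,0.06,0.06,0.05,-0.3],[0.33,-0.1,0.253,0.06,0.06,0.05,-0.3],[0.335,-0.1,0.258,0.06,0.06,0.05,-0.3],[0.335,-0.1,0.258,0.06,0.06,0.05,-0.3]]])

```text
time: 20.05
tool_pos: [570.7, -5.8, 29.0]
tool_rot: [[-0.533, 0.499, 0.683], [0.312, 0.867, -0.389], [-0.786, 0.006, -0.618]]
ft_force: [-0.9, -0.1, -0.6]
width: 51.3
finger_force: 30.0
```

```bash
python3 - <<'E'
from h import *
log(); s=manip.state(); print(np.round(s['ft_force'],1)); R=np.array(s['tool_rot']); print('down1mm',R.T@[0,0,-1]/300)
R0=toolR(-8,38.25); print('tilt err deg', np.degrees(np.arcsin(-R[2,2]))-38.25)
p=cloud(shot('side')).reshape(-1,3); q=p[(abs(p[:,0]-557)<40)&(abs(p[:,1])<45)]
for lo,hi,r in((12,52,26),(70,88,32.)): m=q[(q[:,2]>lo)&(q[:,2]<hi)]; print(circ(m,r),m.min(0).round(),m.max(0).round())
E
```

```text
20.05 [-0.151  0.634 -0.309  2.361  2.059  0.966 -1.28 ] [570.7  -5.8  29. ] [[-0.53, 0.5, 0.68], [0.31, 0.87, -0.39], [-0.79, 0.01, -0.62]] 51.34267966896733
[-0.9 -0.1 -0.6]
down1mm [ 2.62045500e-03 -1.98883227e-05  2.06008037e-03]
tilt err deg -0.0780122486361634
(array([560.6,   2.5]), 206, np.float64(3.73)) [537. -27.  12.] [590.  44.  52.]
(array([560.1,   0.6]), 194, np.float64(3.22)) [518. -35.  70.] [593.  44.  86.]
```

Request:
carry_out(plan=[[[0.004,0,0.003,0,0,0,-0.3],[0.008,0,0.006,0,0,0,-0.3],[0.009,0,0.007,0,0,0,-0.3],[0.009,0,0.007,0,0,0,-0.3]]])

```text
time: 20.5
tool_pos: [570.6, -6.1, 25.7]
tool_rot: [[-0.533, 0.499, 0.683], [0.313, 0.866, -0.389], [-0.786, 0.006, -0.618]]
ft_force: [0.5, 1.0, -1.2]
width: 51.9
finger_force: 30.0
```

Half a millimetre more, then release and back off along the tool axis.

Request:
carry_out(plan=[[[0.0015,0,0.001,0,0,0,-0.3],[0.0015,0,0.001,0,0,0,-0.3]]])

```text
time: 20.7
tool_pos: [570.7, -6.1, 25.3]
tool_rot: [[-0.533, 0.499, 0.683], [0.313, 0.866, -0.389], [-0.786, 0.007, -0.618]]
ft_force: [-0.1, 1.1, 1.4]
width: 51.7
finger_force: 30.0
```

Request:
carry_out(plan=[[[0,0,0,0,0,0,0.3],[0,0,0,0,0,0,0.5],[0,0,0,0,0,0,0.75],[0,0,0,0,0,0,0.75],[0,0,0,0,0,0,0.75]]])

```text
time: 21.2
tool_pos: [570.5, -6.1, 25.1]
tool_rot: [[-0.533, 0.499, 0.683], [0.313, 0.866, -0.389], [-0.786, 0.006, -0.618]]
ft_force: [0.9, 0.6, -0.1]
width: 82.0
finger_force: 0.0
```

Request:
carry_out(plan=[[[0,0,-0.05,0,0,0,0.75],[0,0,-0.12,0,0,0,0.75],[0,0,-0.22,0,0,0,0.75],[0,0,-0.34,0,0,0,0.75],[0,0,-0.45,0,0,0,0.75],[-0.1,0,-0.5,0,0,0,0.75],[-0.2,0,-0.5,0,0,0,0.5],[-0.2,0,-0.5,0,0,0,0.5]]])

```text
time: 22.0
tool_pos: [501.9, 33.1, 168.4]
tool_rot: [[-0.528, 0.5, 0.686], [0.315, 0.866, -0.389], [-0.789, 0.01, -0.615]]
ft_force: [-0.1, -0.4, 0.3]
width: 71.5
finger_force: 0.0
```

```bash
cat > btn.py <<'E'
from opt import *
log(); q0=np.array(manip.state()['joints'])
C={n:shot(n) for n in('side','top')}
for n,c in C.items():
    P=cloud(c); p=P.reshape(-1,3); q=p[(abs(p[:,0]-560)<45)&(abs(p[:,1])<45)]
    for lo,hi,r in((14,54,26),(72,86,32.)):
        m=q[(q[:,2]>lo)&(q[:,2]<hi)]
        if len(m)>5: print(n,circ(m,r),m[:,2].max().round(1))
    # button: dark top above the deck
    q=p[(abs(p[:,0]-527)<30)&(abs(p[:,1]-228)<30)&(p[:,2]>131)&(p[:,2]<150)]; print('btn',circ(q,12),np.median(q[:,2]))
    t=q[q[:,2]>np.median(q[:,2])-3]; print('top',len(t),t.mean(0).round(1),cv2.minEnclosingCircle(t[:,:2].astype(np.float32)))
    # dark mask by intensity
    v,u=np.mgrid[:384,:512]; g=c['pixels'].max(2); w=onplane(c,np.c_[u.ravel(),v.ravel()],138); m=((abs(w[:,0]-527)<28)&(abs(w[:,1]-228)<28)).reshape(384,512)&(g<np.percentile(g[(abs(P[:,:,0]-550)<60)&(abs(P[:,:,1]-225)<30)&(abs(P[:,:,2]-120)<4)],20)-15)
    cs=cv2.findContours(m.astype(np.uint8),0,1)[0]
    if cs:
        k=max(cs,key=cv2.contourArea); (x,y),r=cv2.minEnclosingCircle(k); print('dark',(x,y,r),onplane(c,[[x,y]],138).round(1),onplane(c,[[x,y]],125).round(1))
E
python3 btn.py
```

```text
22.0 [-0.228  0.195 -0.431  2.445  1.563  0.884 -0.908] [501.9  33.1 168.4] [[-0.53, 0.5, 0.69], [0.31, 0.87, -0.39], [-0.79, 0.01, -0.61]] 71.48213115840609
side (array([560.8,  -1.6]), 268, np.float64(1.46)) 53.8
side (array([561.2,  -1. ]), 111, np.float64(1.53)) 80.5
btn (array([526.9, 227.3]), 140, np.float64(3.73)) 138.64392228724657
top 77 [527.9 228.3 140.5] ((526.4979248046875, 227.40248107910156), 12.2620210647583)
dark (307.4210510253906, 253.63157653808594, 8.747876167297363) [[532.5 234.7 138. ]] [[525.6 227.4 125. ]]
top (array([557.3,   0.6]), 95, np.float64(2.08)) 53.5
top (array([558.7,   0.6]), 131, np.float64(1.83)) 84.7
btn (array([526.2, 227.7]), 152, np.float64(4.05)) 135.7846625549248
top 123 [525.2 227.1 138.6] ((526.3389892578125, 227.46710205078125), 19.43950080871582)
dark (162.90908813476562, 187.90908813476562, 7.938399314880371) [[524.4 227.7 138. ]] [[527.1 230.6 125. ]]
```

The cup stands upright on the mat at about (559,−1), with its rim at 79–80 mm. The button's centre is at (526.5, 227.5, 138). Next I'll plan the press.

```bash
cat > go3.py <<'E'
from opt import *
q0=np.array(manip.state()['joints'])
def keep(x,r):
    k=lambda v:np.clip(v,0,1); z=190*k((x[1]-100)/60); z=max(z,150); return [max(0,z-x[2])/8]
for az,th in((-20,88),(-50,88),(-30,75),(-60,70)):
    R=toolR(az,th); g=np.array([526.5,227.5,195])
    Q,c=optpath(q0,g,R,np.array([0,0,1.]),keep=keep,N=8,wt=0) if 0 else (None,0)
    # free orientation path: straight Cartesian
    W=[(np.array([500,110,215.]),toolR((az-30)/2,(th+38)/2)),(g,R),(g-[0,0,66],R)]
    q=q0;mm=9;b=0
    for w in W:
        q,Qs=run(q,*w,.02,None,0,True); Qs=np.array(Qs); mm=min(mm,(HI-Qs).min(),(Qs-LO).min()); print(az,th,np.linalg.norm(err(q,*w)).round(4),q.round(2),round(mm,3),[int(bad(*fk(v,PR))) for v in Qs])
    if az in(-20,-50): rows(W)
E
python3 go3.py
```

```text
-20 88 0.0012 [-0.09  0.06 -0.44  2.15  0.62  0.76  0.19] 0.209 [0, 0, 0]
-20 88 0.0001 [-0.08  0.36 -0.5   1.76  0.23  1.05  0.56] 0.209 [0, 0, 0]
-20 88 0.0 [-0.1   0.44 -0.47  1.82  0.28  0.92  0.52] 0.209 [0, 1]
[-0.05, 0.22, -0.2, -0.1, 0.83, -0.14] x 3 pos [500. 110. 215.] z [ 0.41 -0.19 -0.89] 
[0.08, 0.61, -0.25, -0.14, 1.66, -0.31] x 3 pos [526. 228. 195.] z [ 0.03 -0.01 -1.  ] BAD
[0.25, 0.6, -0.12, -0.14, 1.66, -0.31] x 2 pos [526. 228. 129.] z [ 0.03 -0.01 -1.  ] BAD
-50 88 0.0002 [-0.13  0.13 -0.46  2.08  0.66  0.92 -0.12] 0.21 [0, 0, 0, 0]
-50 88 0.0 [-0.08  0.37 -0.5   1.75  0.24  1.07  0.03] 0.21 [0, 0, 0, 0]
-50 88 0.0 [-0.1   0.45 -0.48  1.81  0.29  0.94 -0.02] 0.21 [0, 1]
[-0.05, 0.22, -0.2, 0.22, 0.83, 0.25] x 4 pos [500. 110. 215.] z [ 0.35 -0.29 -0.89] 
[0.08, 0.61, -0.25, 0.32, 1.64, 0.61] x 4 pos [526. 228. 195.] z [ 0.02 -0.03 -1.  ] BAD
[0.25, 0.6, -0.12, 0.32, 1.64, 0.61] x 2 pos [526. 228. 129.] z [ 0.02 -0.03 -1.  ] BAD
-30 75 0.0003 [-0.16  0.08 -0.47  2.18  0.83  0.81 -0.14] 0.204 [0, 0, 0]
-30 75 0.0 [-0.16  0.31 -0.52  1.87  0.48  0.96  0.12] 0.204 [0, 0, 0]
-30 75 0.0 [-0.2   0.39 -0.49  1.93  0.58  0.84  0.02] 0.204 [0, 1]
-60 70 0.0003 [-0.23  0.18 -0.48  2.1   0.86  1.03 -0.44] 0.235 [0, 0, 0]
-60 70 0.0 [-0.26  0.4  -0.5   1.77  0.58  1.17 -0.49] 0.235 [0, 0, 0]
-60 70 0.0 [-0.28  0.48 -0.48  1.82  0.65  1.07 -0.57] 0.235 [0, 1]
```

Request:
carry_out(plan=[[[-0.03,0.11,-0.1,-0.05,0.42,-0.07,-1],[-0.05,0.22,-0.2,-0.1,0.83,-0.14,-1],[-0.05,0.22,-0.2,-0.1,0.83,-0.14,-1],[-0.05,0.22,-0.2,-0.1,0.83,-0.14,-1],[-0.05,0.22,-0.2,-0.1,0.83,-0.14,-1]]], squeeze=20)

```text
time: 22.6
tool_pos: [498.7, 108.9, 211.9]
tool_rot: [[-0.803, 0.425, 0.418], [0.374, 0.905, -0.203], [-0.465, -0.006, -0.885]]
ft_force: [-0.0, 0.5, -2.2]
width: 33.9
finger_force: 0.0
```

```bash
python3 - <<'E'
from opt import *
log(); R=toolR(-20,88); g=np.array([526.5,227.5,190.]); rows([(g,R)])
E
```

```text
22.6 [-0.092  0.065 -0.455  2.157  0.65   0.757  0.148] [498.7 108.9 211.9] [[-0.8, 0.43, 0.42], [0.37, 0.91, -0.2], [-0.46, -0.01, -0.89]] 33.90313515737848
[0.11, 0.4, 0.02, -0.06, 0.86, -0.16] x 4 pos [526. 228. 190.] z [ 0.03 -0.01 -1.  ]
```

Request:
carry_out(plan=[[[0.05,0.2,0,-0.03,0.43,-0.08,-1],[0.11,0.4,0.02,-0.06,0.86,-0.16,-1],[0.11,0.4,0.02,-0.06,0.86,-0.16,-1],[0.11,0.4,0.02,-0.06,0.86,-0.16,-1],[0.11,0.4,0.02,-0.06,0.86,-0.16,-1],[0.11,0.4,0.02,-0.06,0.86,-0.16,-1]]])

```text
time: 23.2
tool_pos: [525.6, 226.2, 189.9]
tool_rot: [[-0.937, 0.347, 0.035], [0.347, 0.938, -0.013], [-0.037, -0.001, -0.999]]
ft_force: [-0.3, -0.4, 0.2]
width: 0.5
finger_force: 0.0
```

```bash
python3 - <<'E'
from opt import *
log(); R=toolR(-20,88); g=np.array([526.5,227.5,0.])
rows([(g+[0,0,z],R) for z in(150,140,134,131,129.5)])
E
```

```text
23.2 [-0.06   0.367 -0.519  1.773  0.243  1.037  0.546] [525.6 226.2 189.9] [[-0.94, 0.35, 0.03], [0.35, 0.94, -0.01], [-0.04, -0.0, -1.0]] 0.4590634929160526
[0.0, 0.01, 0.13, -0.0, 0.0, -0.01] x 1 pos [526. 228. 150.] z [ 0.03 -0.01 -1.  ] 
[0.0, 0.01, 0.17, -0.0, 0.0, -0.01] x 1 pos [526. 228. 140.] z [ 0.03 -0.01 -1.  ] 
[0.01, 0.01, 0.19, -0.0, 0.0, -0.01] x 1 pos [526. 228. 134.] z [ 0.03 -0.01 -1.  ] 
[0.01, 0.01, 0.2, -0.0, 0.0, -0.01] x 1 pos [526. 228. 131.] z [ 0.03 -0.01 -1.  ] 
[0.01, 0.01, 0.2, -0.0, 0.0, -0.01] x 1 pos [526. 228. 130.] z [ 0.03 -0.01 -1.  ]
```

Request:
carry_out(plan=[[[0.005,0.005,0.08,0,0,0,-1],[0.005,0.005,0.14,0,0,0,-1],[0.005,0.005,0.16,0,0,0,-1],[0.005,0.005,0.17,0,0,0,-1],[0.005,0.005,0.18,0,0,0,-1],[0.005,0.005,0.185,0,0,0,-1],[0.005,0.005,0.185,0,0,0,-1]]])

```text
time: 23.9
tool_pos: [528.0, 228.0, 136.4]
tool_rot: [[-0.937, 0.347, 0.037], [0.347, 0.938, -0.011], [-0.038, 0.002, -0.999]]
ft_force: [-4.9, -1.2, 7.4]
width: 0.2
finger_force: 4.0
```

Request:
carry_out(plan=[[[0,0,0.006,0,0,0,-1],[0,0,0.006,0,0,0,-1],[0,0,0.006,0,0,0,-1]]])

```text
time: 24.2
tool_pos: [528.1, 228.1, 135.8]
tool_rot: [[-0.937, 0.347, 0.037], [0.347, 0.938, -0.012], [-0.039, 0.002, -0.999]]
ft_force: [-12.6, -4.5, 28.6]
width: 0.3
finger_force: 14.4
```

Request:
carry_out(plan=[[[0,0,-0.05,0,0,0,-1],[0,0,-0.15,0,0,0,-1],[0,-0.4,-0.3,0,0,0,-1],[0,-0.4,-0.3,0,0,0,-1],[0,-0.4,-0.3,0,0,0,-1],[0,-0.4,-0.3,0,0,0,-1]]])

```text
time: 24.8
tool_pos: [483.3, 113.0, 225.6]
tool_rot: [[-0.936, 0.351, 0.039], [0.351, 0.936, -0.013], [-0.041, 0.002, -0.999]]
ft_force: [0.1, 0.5, -0.1]
width: 0.3
finger_force: 0.0
```

```bash
python3 - <<'E'
from h import *
log(); acc=[]
for n in('top','side'):
    D=[];I=None
    for _ in range(6): c=shot(n); D.append(c['depth'])
    c['depth']=np.median(D,0); P=cloud(c); p=P.reshape(-1,3); col=c['pixels'].reshape(-1,3).mean(1)
    m=(abs(p[:,0]-527)<34)&(abs(p[:,1]-228)<34)&(p[:,2]>100); q=p[m]; g=col[m]
    r=np.hypot(q[:,0]-526.5,q[:,1]-227.5)
    for a in range(0,32,3):
        k=(r>=a)&(r<a+3)
        if k.any(): print(n,a,k.sum(),'z',np.percentile(q[k,2],[10,50,90]).round(1),'gray',np.percentile(g[k],[10,50,90]).round())
    uu=[(abs(p[:,0]-580)<15)&(abs(p[:,1]-228)<20)&(abs(p[:,2]-120)<8)]; print('deck',np.median(p[uu[0],2]))
    v,u=np.where((np.hypot(P[:,:,0]-526.5,P[:,:,1]-227.5)<22)&(P[:,:,2]>110))
    y0,y1,x0,x1=v.min(),v.max(),u.min(),u.max(); print(n,y0,x0); print(c['pixels'][y0:y1+1,x0:x1+1].mean(2).astype(int)); print(P[y0:y1+1,x0:x1+1,2].round().astype(int))
E
```

```text
24.8 [ 0.151  0.173 -0.509  1.916  0.127  1.045  0.8  ] [483.3 113.  225.6] [[-0.94, 0.35, 0.04], [0.35, 0.94, -0.01], [-0.04, 0.0, -1.0]] 0.27169115346155925
deck nan
  return _methods._mean(a, axis=axis, dtype=dtype,
  ret = ret.dtype.type(ret / rcount)
Traceback (most recent call last):
ValueError: zero-size array to reduction operation minimum which has no identity
```

```bash
python3 - <<'E'
from h import *
for n in('top','side'):
    c=dict(np.load(f'{n}0.npz'))
    if n=='side': c=shot('side'); D=[shot('side')['depth'] for _ in range(6)]; c['depth']=np.median(D,0)
    P=cloud(c); p=P.reshape(-1,3)
    k=(abs(p[:,0]-590)<15)&(abs(p[:,1]-222)<20)&(abs(p[:,2]-120)<8); print('deck',np.median(p[k,2]))
    v,u=np.where((np.hypot(P[:,:,0]-526.5,P[:,:,1]-227.5)<24)&(P[:,:,2]>110))
    y0,y1,x0,x1=v.min(),v.max(),u.min(),u.max(); print(n,y0,x0); print(c['pixels'][y0:y1+1,x0:x1+1].mean(2).astype(int)); print(P[y0:y1+1,x0:x1+1,2].round().astype(int))
E
```

```text
deck 122.04057488383678
top 180 155
[[ 97  86  87  90  88  83  83  77  75  64  82  87  95  99  96  97  98  98
   96]
 [ 86  68  68  70  55  38  33  15  18  21  23  46  70  88  99  97  98  97
   97]
 [ 70  71  71  57  25  25  44  60  66  46  25  21  27  54  90 100  96  97
   98]
 [ 70  69  54  23  43  69  83  93  97  86  64  34  22  27  60  93  99  99
   99]
 [ 71  64  19  30  81  99  99  97  99 101  97  66  29  22  36  64  88  99
   98]
 [ 70  45  17  52  98  98  97  95  97 100 101  95  55  20  25  39  77  99
   98]
 [ 70  22  29  67  98  95  98  96  97  98 102 101  74  24  28  35  74  99
   98]
 [ 71  11  26  69  98  96  95  97  98 100 103 101  77  25  26  21  67 101
   98]
 [ 69  20  21  60  98  95  97  99  99 102 103  97  68  25  30  23  66  99
   98]
 [ 68  16  16  44  84  96  98  98 101 102  99  84  52  26  27  21  67 102
   98]
 [ 69  30  21  21  51  84  95  96  97  96  84  63  39  28  24  25  69 101
   99]
 [ 74  57  17  21  26  48  70  75  71  71  56  36  27  26  25  41  81 100
  100]
 [ 71  70  29  24  26  25  29  35  37  38  35  26  27  25  29  65  95 100
  100]
 [ 68  68  
[... 4137 characters left out ...]
2 126 129 130 131 130 131 131 130 132 131 131 131 132 131 130
  124 119 119]
 [119 120 118 122 125 128 130 131 130 132 131 131 131 132 132 130 129 127
  120 119 119]
 [119 119 119 120 122 124 126 128 129 131 130 131 131 130 129 128 124 122
  120 119 119]
 [119 120 119 119 120 122 123 125 126 126 128 128 127 126 125 124 121 119
  119 119 119]
 [120 120 120 120 118 119 119 121 122 123 124 124 124 123 122 119 119 120
  118 119 119]
 [119 119 118 119 119 119 119 119 120 119 118 118 119 119 120 119 118 119
  119 119 120]
 [119 119 120 120 120 119 119 119 119 119 119 119 119 119 120 120 119 119
  119 119 118]
 [119 119 119 118 119 119 118 119 120 119 119 120 119 119 120 118 121 120
  119 119 119]]
```

The side depth shows the button top at 141.5 mm and its collar at 131 mm. The hard stop I felt at 136 mm, at 28 N, was therefore the full 6 mm of travel, and the button has since sprung back up. One last check of the cup, then I'll hand in.

```bash
python3 - <<'E'
from h import *
p=cloud(shot('side')).reshape(-1,3); q=p[(abs(p[:,0]-560)<45)&(abs(p[:,1])<45)]
ok=True
for lo,hi,r in((14,54,26),(72,86,32.)):
    m=q[(q[:,2]>lo)&(q[:,2]<hi)]; c=circ(m,r); print(c); ok&=abs(c[0][0]-560)<6 and abs(c[0][1])<6
s=manip.state(); print(s['time'],np.round(s['ft_force'],1),ok)
if ok: print(manip.close_job())
E
```

```text
(array([560.6,  -1.3]), 271, np.float64(1.4))
(array([561. ,  -0.6]), 109, np.float64(1.68))
25.5 [-0.3  0.2  0.1] True
the job is handed in; nothing more can be done
None
```

The job is handed in: all six bearings are in the tank, the empty cup stands upright on the mat, and the start button was then pressed right down and released, at 25.5 s on the robot's clock.

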